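# Check-weigh the screw boxes and stow them in the chest

### The arm

A 6-joint arm with a two-finger parallel gripper is mounted at the origin on the work surface. World frame = base frame: x ahead of the robot, y to its left, z up, the work surface at z = 0. Lengths are in mm, angles in degrees, forces in N, time in s.
With the tool pointing down it reaches from about 325 to 775 mm from the base axis. Payload 5.5 kg.
Tool frame: the origin (TCP) lies on the centre line of the jaws, within the pads' length; the fingertips stand 22 mm ahead of it and the grasp point (between the pads) lies 3 mm ahead of it (manip.nose_length is the distance from the TCP to the fingertips, in mm); z points along the fingers, y is the direction in which the jaws open and shut (so a half turn about z gives the same grasp; the last joint's range is limited). The gripper opens to 85 mm and grips with 20 to 120 N. Pads are 22 mm wide; open, the fingers measure 114 mm over their backs; the gripper's body (76 mm by 85 mm) begins 54 mm behind the grasp point. The pads swing forward as they close: fully open they stand 13 mm farther back than shut.
Start: joints at [-75.212, 5.22, 70.514, -0, 104.267, -3.249], TCP at [185.776, -570.53, 253.275] pointing down, gripper open.
Joint ranges: [-164.24, 164.24], [-49.07, 125.15], [9.68, 141.18], [-86.29, 266.29], [3.28, 154.24], [-151.56, 151.56]. Speed limits (degrees/s): [147.25, 147.25, 172.46, 180, 180, 180].

### API

Orientations are given as a 3x3 rotation matrix whose columns are the frame's x, y, z axes.
In Python, from workcell import manip, get_image, calibration gives the robot as it stands.
- The arm moves only by the tool servo_tool, never from a script. Its argument "rows" is a list of rows, each an object with "dp": the shift along the world's x, y, z in units of 150 mm (1.0 is 150 mm), a list of three; "spin": the turn about the world's z in units of 45 degrees (1.0 is 45 degrees). In form: [{"dp": [tx, ty, tz], "spin": spin}, ...]. A call has 1 to 12 rows; each row is the pose to reach, as a shift and turn from the pose commanded when the call began; what a row does not reach only later rows make up. A row lasts 1/12 s, in which the tool goes at most 41.7 mm and 7.16 degrees, less where a joint would pass 70% of its speed; a pose out of reach is approached as far as the arm can. A call with a number of a shift or a turn outside -1 to 1 is refused whole. A call with a gripper value outside its range is refused whole. "claw" is the opening, from -1 (shut) to 1 (fully open), so that 0 is half open, set as the call begins (left out, the last holds). The fingers move at their own pace and stop on an object; "squeeze" is the grip in N (left out, the last holds). Time passes only in rows, so rows that repeat a pose let the fingers close. It gives the time, the measured TCP pose, the force and the opening at its end, in the units of the state.
- manip.read_state(): the state, without advancing time (a new reading comes with each control period).
- get_image(name): name is "side" or "top"; returns the picture (384x512x3 uint8, red, green, blue); there is no depth.
- calibration(name): a dict with "mtx" (3x3 intrinsics, pixels), "T" (4x4, takes a point from camera to world coordinates). Camera axes: x right, y down, z forward; pixel columns grow to the right and rows downward; lengths in mm; the calibration is good to about 2 mm. A picture is of the moment at which its call begins. calibration takes no time and is no camera call.
- manip.hand_in(): hands the job in, once; it reports no verdict.
The state is a dict: "time": time; "joints": joint angles; "qd": joint speeds; "joint_torque": joint torques, N m; "ee_pos": TCP position; "orientation": TCP orientation; "force": force on the tool from outside, world axes, zero at the start; "torque": the same for the moment, N m; "finger_gap": finger opening in mm.
Only numpy, scipy, OpenCV 4.12 (cv2) and the standard library are available. Lean on these libraries where they do the work, as an engineer would, in place of code of your own. Each camera call takes 0.05 s, during which the arm holds its last target. There are 200 camera calls.

### The job

Weigh the screw boxes that are out on the bench one at a time, the biggest first and the smallest last: hang each by the slot of its handle on the hook of the spring scale, let go and leave it hanging until it has been still for a good second, then lift it off. Stand all the weighed boxes upright on the floor of the chest, then shut the lid fully, and after that turn the turnbutton fully across its front edge to secure it. Leave the other things on the bench where they are.

Things in the scene. Friction and masses are not known exactly. Their poses are not given: they have to be found in the camera images.
- box_large: Large screw box (may be absent): closed plywood box 62 x 104 x 50 mm (x, y, z), 0.5 to 0.75 kg. On top an upright handle board 18 mm thick (x), 78 wide (y), pierced along x by a hand slot 58 wide, z 50 to 94 mm (inverted-V top); bar above to z 107; on it a grip tab 18 (x) by 30 (y), top at z 140, to grip from above across its 18 mm. Origin: centre of underside, z up.
- box_large_arch (a point): Highest point of the hand slot of the large box (the V's inner corner, mid-thickness of the board), 94 mm above its underside: this is where the hook carries the box.
- box_medium: Medium screw box (may be absent): closed plywood box 56 x 92 x 36 mm (x, y, z), 0.36 to 0.54 kg. On top an upright handle board 18 mm thick (x), 78 wide (y), pierced along x by a hand slot 58 wide, z 36 to 80 mm (inverted-V top); bar above to z 93; on it a grip tab 18 (x) by 30 (y), top at z 126, to grip from above across its 18 mm. Origin: centre of underside, z up.
- box_medium_arch (a point): Highest point of the hand slot of the medium box (the V's inner corner, mid-thickness of the board), 80 mm above its underside: this is where the hook carries the box.
- box_small: Small screw box (may be absent): closed plywood box 50 x 80 x 24 mm (x, y, z), 0.24 to 0.36 kg. On top an upright handle board 18 mm thick (x), 78 wide (y), pierced along x by a hand slot 58 wide, z 24 to 68 mm (inverted-V top); bar above to z 81; on it a grip tab 18 (x) by 30 (y), top at z 114, to grip from above across its 18 mm. Origin: centre of underside, z up.
- box_small_arch (a point): Highest point of the hand slot of the small box (the V's inner corner, mid-thickness of the board), 68 mm above its underside: this is where the hook carries the box.
- stand: Fixed base of the hook scale: plate 200 by 110 by 10 mm with a green housing 85 by 85 mm, 118 mm high, centred 115 mm behind (+x) the hook's seat. Origin: on the table straight below the hook's seat. The hook prong lies level along x, its open end pointing to -x, towards the robot. Nothing stands above the hook.
- scale (a joint): Reading of the sprung hook scale: how far the hook has sunk, in m. 0 when empty, grows as it sinks, stop at 0.055. About 200 N/m (5 mm per 0.1 kg); a load released on it bobs for about a second.
- hook_seat (a point): Where a load hangs: top of the hook's level, 10 mm thick steel prong, 190 mm above the table when empty; it sinks with the scale. The prong runs from an upright rod 115 mm behind (+x) to 25 mm in front (-x), where the tip turns up to 14 mm above the prong's top. Axes as the stand's.
- chest: Fixed open wooden chest, outside 150 (x) by 270 (y) by 165 (z) mm, walls and floor 10 mm; its front (-x) faces the robot. Origin: centre of the underside. Its inside is 130 by 250 mm, 155 mm deep.
- lid (a joint): Angle of the chest's lid, rad: 0 shut, grows as it opens upward about the hinge on the chest's rear (+x) rim, stop at 1.9; 1.57 is upright. It stays where it is left (friction 0.36 N m; 0.35 kg), so push it all the way down.
- lid_hinge (a point): On the lid's hinge line, mid-width, at the lid's underside (165 mm up). The axes turn with the lid: x from the lid's front to its hinge, y along the hinge, z out of its outer face. The lid is a plain panel 150 by 270 by 12 mm without a handle.
- lid_edge (a point): Middle of the lid's front edge, on its outer (upper when shut) face, 150 mm from the hinge line.
- turnbutton (a joint): Angle of the brass turnbutton on the ledge at the chest's front, rad: 0 when its bar lies along the front (lid free), 1.57 (stop) when the bar points across the lid's front edge (lid secured). It grows counterclockwise seen from above and stays where it is left (0.05 N m of friction).
- button_pivot (a point): On the turnbutton's vertical axis, at the top of its bar (191 mm up), 21 mm in front of the chest. The bar is 84 mm long, 18 wide, 10 thick, pivoted at its middle; on it stands a grip fin 40 mm long (along the bar), 12 thick, 26 high above this point. Axes turn with the button: y along the bar. Ledge below: 42 by 110 mm, top at 164 mm.
- glue_jar: Amber glue jar, 68 mm across, 100 mm high; bystander.
- tin: Steel tin, 68 mm across, 85 mm high; bystander.
- offcut: Wood offcut, 90 by 45 by 30 mm; bystander.
- screwdriver: Screwdriver, 150 mm long, lying on the bench; bystander.
Not all that is in view belongs to the job. What is shaped like the box_small but turquoise or yellow is not meant. Leave any turquoise look-alike of the box_medium alone.

How it is judged (in metres and radians):
On the way, in this order (a step that is already met when the one before it is completed fails the run):
1. the large box hangs still on the scale's hook, let go of, for 1 s (x of box_large_arch in the frame of hook_seat between -0.03 and 0.09 m and y of box_large_arch in the frame of hook_seat between -0.03 and 0.03 m and z of box_large_arch in the frame of hook_seat between -0.015 and 0.015 m and linear speed of box_large below 0.015 m/s and angle between box_large's own z axis and vertical below 0.3 rad and contact force between the fingers and box_large below 0.05 N), for 1 s.
2. the medium box hangs still on the scale's hook, let go of, for 1 s (x of box_medium_arch in the frame of hook_seat between -0.03 and 0.09 m and y of box_medium_arch in the frame of hook_seat between -0.03 and 0.03 m and z of box_medium_arch in the frame of hook_seat between -0.015 and 0.015 m and linear speed of box_medium below 0.015 m/s and angle between box_medium's own z axis and vertical below 0.3 rad and contact force between the fingers and box_medium below 0.05 N), for 1 s.
3. the small box hangs still on the scale's hook, let go of, for 1 s (x of box_small_arch in the frame of hook_seat between -0.03 and 0.09 m and y of box_small_arch in the frame of hook_seat between -0.03 and 0.03 m and z of box_small_arch in the frame of hook_seat between -0.015 and 0.015 m and linear speed of box_small below 0.015 m/s and angle between box_small's own z axis and vertical below 0.3 rad and contact force between the fingers and box_small below 0.05 N), for 1 s.
4. all boxes stand in the chest and the lid is shut (x of box_large in the frame of chest between -0.065 and 0.065 m and y of box_large in the frame of chest between -0.125 and 0.125 m and z of each of box_large, box_medium, box_small in the frame of chest below 0.03 m and angle between each of box_large, box_medium, box_small's own z axis and vertical below 0.15 rad and x of box_medium in the frame of chest between -0.065 and 0.065 m and y of box_medium in the frame of chest between -0.125 and 0.125 m and x of box_small in the frame of chest between -0.065 and 0.065 m and y of box_small in the frame of chest between -0.125 and 0.125 m and value of joint lid below 0.06 rad), for 0.2 s.
5. the turnbutton is turned across the lid (value of joint turnbutton above 1.35 rad), for 0.2 s.
At the end, for the whole second after the job is handed in: All boxes stand at rest on the chest's floor, upright (within 0.15 rad), the lid is shut (under 0.06 rad), the turnbutton is across it (over 1.35 rad) and the scale is empty (all of step 4 and value of joint turnbutton above 1.35 rad and value of joint scale below 0.004 m and linear speed of each of box_large, box_medium, box_small below 0.02 m/s); the robot touches nothing.
It fails at once if a bystander (jar, tin, offcut, screwdriver) is moved by more than 50 mm (distance of any of glue_jar, tin, offcut, screwdriver from where it was at the start of the episode above 0.05 m).
Of box_large, box_medium, box_small only 2 to 3 are there at a start; the rules pass over those that are not, and their reading is None.
At some moment in a run one of box_large, box_medium, box_small may be knocked a few centimetres aside while the robot is not near it.
It also fails if it takes over 210 s, if anything falls off the work surface, if the arm or the gripper's body presses on something with over 40 N, if the wrist force passes 120 N, or if a joint passes its speed limit or range.

## Working session

There is one attempt and no reset: what is moved stays moved. The work goes in short steps, Python scripts to look and compute and a tool call to move; the robot and the scene stay as the last step left them, time stands still between calls to the robot, and variables do not carry over. Pictures are saved under pics/ and viewed, about 12 in all and at most 16, crops included, and the job is handed in when it is done.

Besides the shell and the picture viewer there is one more tool, called after ">>>" in YAML: its name, and indented under it one key for each argument. servo_tool: Moves the arm, as the interface text tells. Shifts and turns lie within -1 to 1; 1 stands for 150 mm of shift or 45 degrees of turn. Its arguments: {"type":"object","properties":{"rows":{"type":"array","items":{"type":"object","properties":{"dp":{"type":"array","items":{"type":"number"}},"spin":{"type":"number"}}}},"claw":{"type":"number"},"squeeze":{"type":"number"}},"required":["rows"]}

```bash
mkdir -p pics; ls; cat > h.py <<'E'
import numpy as np, cv2
from workcell import manip, get_image, calibration
def snap(name, fn):
    im=get_image(name); cv2.imwrite('pics/'+fn, im[:,:,::-1]); return im
def ray(name,u,v):
    c=calibration(name); K=np.array(c['mtx']); T=np.array(c['T'])
    d=T[:3,:3]@np.linalg.solve(K,[u,v,1.]); return T[:3,3],d
def onz(name,u,v,z):
    o,d=ray(name,u,v); return o+d*(z-o[2])/d[2]
def proj(name,p):
    c=calibration(name); K=np.array(c['mtx']); T=np.array(c['T'])
    q=K@(T[:3,:3].T@(np.array(p,float)-T[:3,3])); return q[:2]/q[2]
def tri(uv1,uv2,n1='top',n2='side'):
    o1,d1=ray(n1,*uv1);o2,d2=ray(n2,*uv2)
    A=np.stack([d1,-d2],1); s=np.linalg.lstsq(A,o2-o1,rcond=None)[0]
    a=o1+s[0]*d1;b=o2+s[1]*d2; return (a+b)/2, np.linalg.norm(a-b)
E
python3 - <<'E'
from h import *
a=snap('top','t0.png'); b=snap('side','s0.png')
for n in ('top','side'):
    c=calibration(n); print(n,np.round(c['mtx'],1).tolist(),np.round(c['T'],3).tolist())
for n,i in(('t0',a),('s0',b)): cv2.imwrite(f'pics/{n}b.png',cv2.resize(i[:,:,::-1],(800,600),interpolation=cv2.INTER_CUBIC))
print(manip.read_state(), manip.nose_length)
E
```

```text
pics
top [[368.3, 0.0, 252.0], [0.0, 368.3, 191.5], [0.0, 0.0, 1.0]] [[0.021, -0.995, 0.102, 403.82], [-1.0, -0.021, -0.002, -67.426], [0.004, -0.102, -0.995, 1097.613], [0.0, 0.0, 0.0, 1.0]]
side [[474.1, 0.0, 263.1], [0.0, 474.1, 190.9], [0.0, 0.0, 1.0]] [[0.69, -0.4, 0.603, -438.982], [-0.724, -0.392, 0.567, -940.387], [0.01, -0.828, -0.56, 986.11], [0.0, 0.0, 0.0, 1.0]]
{'time': 0.1, 'joints': array([-7.52129395e+01,  5.26102934e+00,  7.05756187e+01,  2.85221629e-04,
        1.04267750e+02, -3.24853378e+00]), 'qd': array([ 0.07087854, -0.15908994, -0.21766028,  0.06198776,  0.00443812,
        0.05158306]), 'joint_torque': array([ 3.67031666e-03, -4.60216534e+01, -4.19216752e+01,  2.11586671e-04,
        1.06936076e-02, -1.92754425e-05]), 'ee_pos': array([ 185.70999671, -570.30685269,  252.23426528]), 'orientation': array([[ 9.50864006e-01,  3.09608511e-01, -4.60381557e-04],
       [ 3.09608834e-01, -9.50862378e-01,  1.76297176e-03],
       [ 1.08071558e-04, -1.81888459e-03, -9.99998340e-01]]), 'force': array([ 0.76030771,  0.2479184 , -0.08772371]), 'torque': array([-0.00798526, -0.04563092, -0.00167537]), 'finger_gap': 85.35605498068946} 22.0
```

View pics/t0b.png

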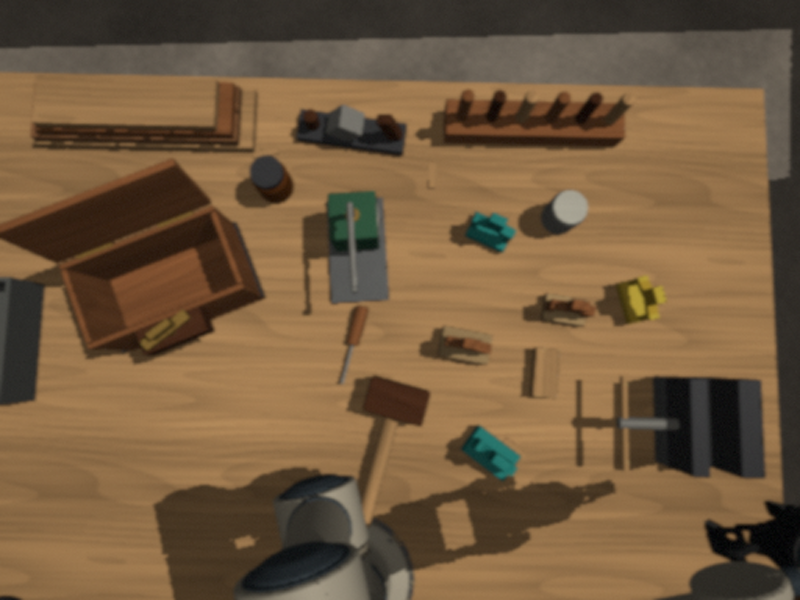

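View pics/s0b.png

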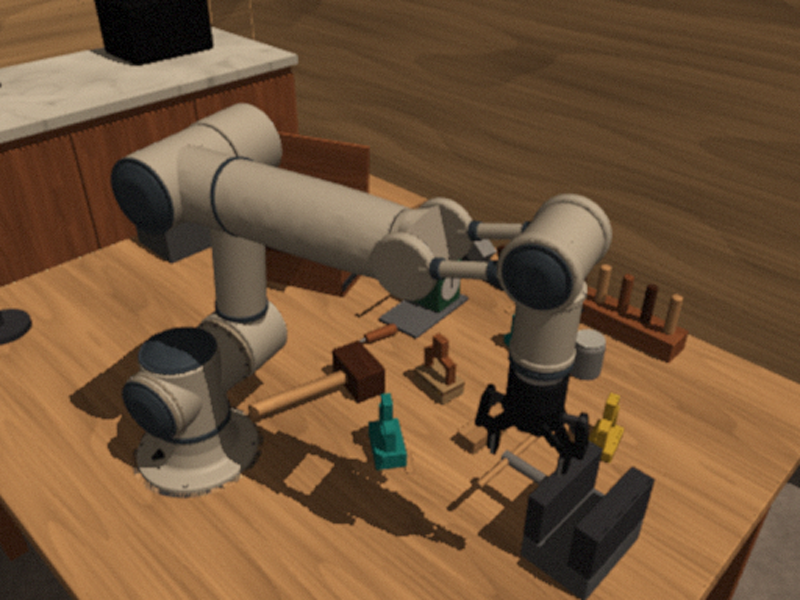

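```bash
python3 - <<'E'
import cv2,numpy as np
t=cv2.imread('pics/t0.png'); s=cv2.imread('pics/s0.png')
a=cv2.resize(t[180:250,270:400],None,fx=6,fy=6,interpolation=cv2.INTER_CUBIC)[:, :780]
cv2.imwrite('pics/c1.png',cv2.convertScaleAbs(a,alpha=1.5))
b=cv2.resize(t[95:235,0:175],None,fx=4,fy=4,interpolation=cv2.INTER_CUBIC)
cv2.imwrite('pics/c2.png',cv2.convertScaleAbs(b,alpha=1.6))
E
```

```text
(no output)
```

View pics/c1.png

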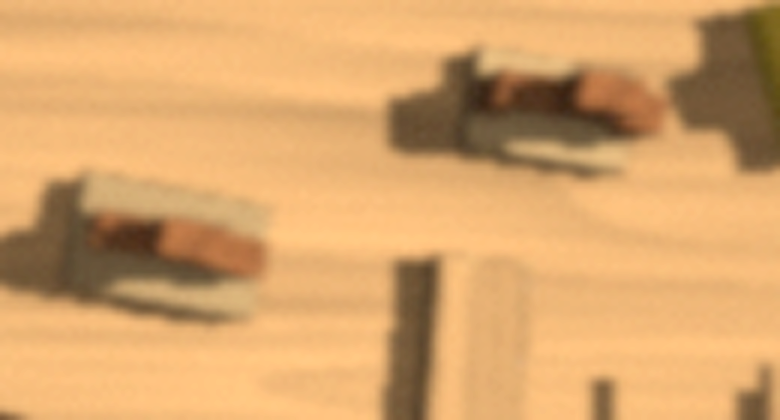

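View pics/c2.png

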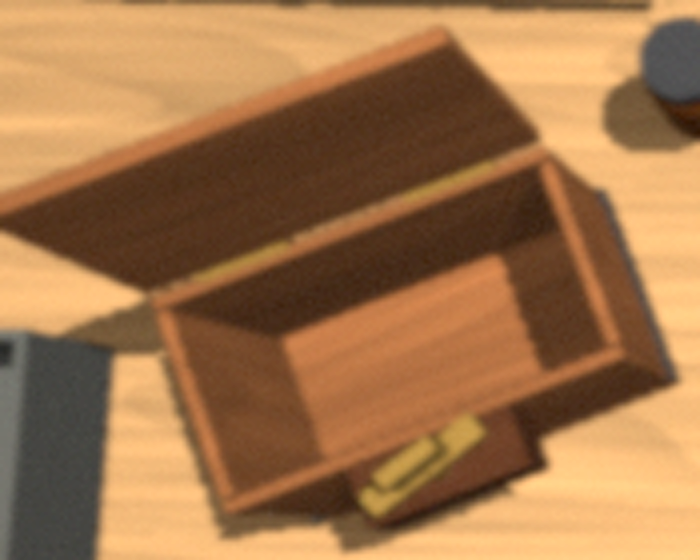

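```bash
python3 - <<'E'
from h import *
f=lambda u,v,z:onz('top',270+u/6-.4,180+v/6-.4,z).round(1)
print('med tab',f(233,252,126),'body', f(171,246,36), [f(*q,36) for q in((88,172),(270,208),(250,320),(75,285))])
print('sml tab',f(630,105,114),'body', [f(*q,24) for q in((478,48),(640,70),(620,175),(468,145))])
g=lambda u,v,z:onz('top',u/4-.4,95+v/4-.4,z).round(1)
print('chest rim FL FR RR RL',[g(*q,165) for q in((232,508),(618,352),(548,152),(155,297))])
print('button bar ends',g(370,500,191),g(475,425,191))
k=lambda u,v,z:onz('top',u*.64-.4,v*.64-.4,z).round(1)
print('hook tip',k(352,289,200),'rear',k(351,205,190))
print('plate',[k(*q,10) for q in((329,301),(388,299),(384,197),(329,197))],'housing top',[k(*q,118) for q in((328,193),(376,192),(378,240),(332,240))])
print('decoy tabs med',k(490,452,60),'jar',k(268,172,100),'yellow',k(640,298,60), 'tq2',k(490,230,60),'tin',k(568,210,85),'off',k(545,372,30),'screwdr',k(355,330,10))
E
```

```text
med tab [ 427.4 -219.   126. ] body [ 431.8 -203.3   36. ] [array([ 466.4, -163.1,   36. ]), array([ 451. , -250.7,   36. ]), array([ 397.3, -241.3,   36. ]), array([ 412.2, -157.5,   36. ])]
sml tab [ 496.9 -398.2  114. ] body [array([ 531.9, -354.4,   24. ]), array([ 522.7, -433.6,   24. ]), array([ 471.1, -423.1,   24. ]), array([ 484.2, -349.2,   24. ])]
chest rim FL FR RR RL [array([413.3, 419.3, 165. ]), array([517.4, 181.2, 165. ]), array([646.6, 232.6, 165. ]), array([546.6, 478.4, 165. ])]
button bar ends [419.7 321.7 191. ] [467.1 260.1 191. ]
hook tip [512.   -1.9 200. ] rear [649.5   4.3 190. ]
plate [array([511.,  55.,  10.]), array([517.1, -56.9,  10. ]), array([715.4, -44.9,  10. ]), array([713.1,  61.5,  10. ])] housing top [array([689.5,  50.7, 118. ]), array([693.1, -32.9, 118. ]), array([608.1, -38.4, 118. ]), array([606.4,  41.1, 118. ])]
decoy tabs med [ 244.2 -243.4   60. ] jar [730.8 160.9 100. ] yellow [ 523.4 -514.9   60. ] tq2 [ 643.3 -241.9   60. ] tin [ 677.2 -378.    85. ] off [ 385.9 -349.3   30. ] screwdr [457.    4.1  10. ]
```

```bash
python3 - <<'E'
import cv2
t=cv2.imread('pics/t0.png'); s=cv2.imread('pics/s0.png')
f=lambda im,r:cv2.convertScaleAbs(cv2.resize(im[r[0]:r[0]+50,r[1]:r[1]+60],None,fx=12,fy=12,interpolation=cv2.INTER_CUBIC)[:, :],alpha=1.4)
a=cv2.resize(f(s,(208,255)),(400,333)); 
b=cv2.resize(f(t,(195,270)),(400,333))
c=cv2.resize(f(t,(175,335)),(400,333)); d=cv2.resize(f(s,(240,225)),(400,333))
import numpy as np
cv2.imwrite('pics/c3.png',cv2.resize(np.vstack([np.hstack([a,b]),np.hstack([c,d])]),(800,600)))
E
```

```text
(no output)
```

View pics/c3.png

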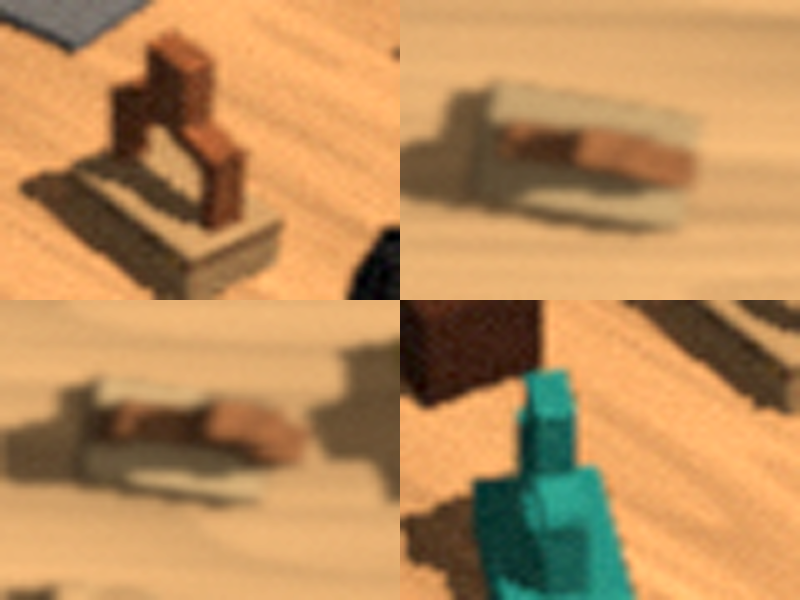

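```bash
python3 - <<'E'
from h import *
f=lambda u,v,z:onz('side',255+u/6.667-.4,208+v/6-.4,z).round(1)
print(f(182,54,126),[f(*q,36) for q in ((282,220),(187,263),(75,170))],[f(*q,126) for q in((150,40),(175,32),(213,68),(190,78))])
E
```

```text
[ 427.3 -204.3  126. ] [array([ 445.4, -253.8,   36. ]), array([ 390.1, -244.4,   36. ]), array([ 407.9, -158.1,   36. ])] [array([ 425.9, -186.2,  126. ]), array([ 438.8, -189.8,  126. ]), array([ 428.5, -221.9,  126. ]), array([ 415.2, -219.9,  126. ])]
```

>>> servo_tool:
  rows:
    - {"dp":[0.2,0.25,0],"spin":0.15}
    - {"dp":[0.4,0.5,0],"spin":0.3}
    - {"dp":[0.6,0.75,0],"spin":0.45}
    - {"dp":[0.8,1,0],"spin":0.6}
    - {"dp":[0.8,1,0],"spin":0.7}
  claw: 1

```text
time: 0.52
ee_pos: [307.5, -417.6, 253.0]
orientation: [[0.643, 0.766, 0.001], [0.766, -0.643, 0.001], [0.001, -0.0, -1.0]]
force: [0.2, -0.4, 0.2]
finger_gap: 85.0
```

>>> servo_tool:
  rows:
    - {"dp":[0.2,0.25,0],"spin":0.15}
    - {"dp":[0.4,0.5,0],"spin":0.3}
    - {"dp":[0.6,0.75,0],"spin":0.45}
    - {"dp":[0.82,1,0],"spin":0.6}
    - {"dp":[0.82,1,0],"spin":0.66}
    - {"dp":[0.82,1,0],"spin":0.66}

```text
time: 1.02
ee_pos: [431.4, -266.5, 252.8]
orientation: [[0.179, 0.984, 0.001], [0.984, -0.179, 0.002], [0.002, 0.0, -1.0]]
force: [0.6, -0.8, -0.2]
finger_gap: 85.2
```

>>> servo_tool:
  rows:
    - {"dp":[0,0.2,-0.15]}
    - {"dp":[0,0.44,-0.3]}
    - {"dp":[0,0.44,-0.4]}
    - {"dp":[0,0.44,-0.5]}
    - {"dp":[0,0.44,-0.5]}
    - {"dp":[0,0.44,-0.5]}

```text
schema error: expected keys dp, spin
```

```bash
python3 - <<'E'
from h import *
s=manip.read_state(); print(s['time'],s['ee_pos'],s['joints'],s['orientation'].round(3).tolist(),s['force'])
a=snap('side','s1.png'); b=snap('top','t1.png')
x=cv2.resize(a[150:300,200:400],(400,300),interpolation=cv2.INTER_CUBIC)
y=cv2.resize(b[150:300,230:430],(400,300),interpolation=cv2.INTER_CUBIC)
cv2.imwrite('pics/v1.png',cv2.convertScaleAbs(np.vstack([cv2.resize(a[130:300,200:440],(800,300)) ,cv2.resize(b[150:270,200:520],(800,300))])[:,:,::-1],alpha=1.3))
E
```

```text
1.0167 [ 431.35043521 -266.49259216  252.78119572] [-35.6318384   -9.08971268  84.55567094   0.12905839 104.57671717
 -25.31605969] [[0.179, 0.984, 0.001], [0.984, -0.179, 0.002], [0.002, 0.0, -1.0]] [ 0.55316167 -0.75343182 -0.15344624]
```

View pics/v1.png

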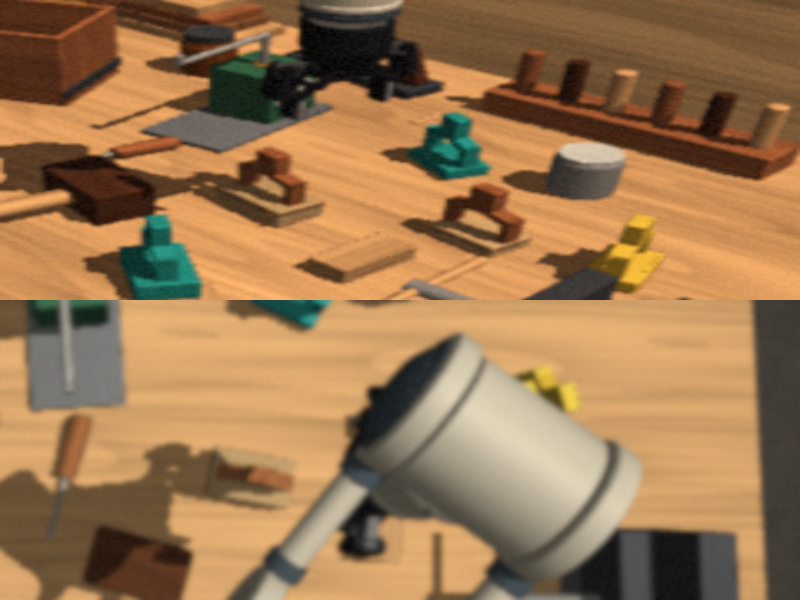

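```bash
python3 - <<'E'
from h import *
f=lambda u,v,z:onz('side',200+u/3.333-.4,130+v/1.765-.4,z).round(1)
print('med',f(272,157,126),'small',f(490,192,114),'hook tip',f(181,62,200),'chest FR bottom', f(60,101,0))
E
```

```text
med [ 418.7 -209.3  126. ] small [ 492.2 -395.7  114. ] hook tip [496.  -19.1 200. ] chest FR bottom [523.4 199.4   0. ]
```

>>> servo_tool:
  rows:
    - {"dp":[0,0.2,-0.15],"spin":0}
    - {"dp":[-0.02,0.41,-0.3],"spin":0}
    - {"dp":[-0.02,0.41,-0.4],"spin":0}
    - {"dp":[-0.02,0.41,-0.5],"spin":0}
    - {"dp":[-0.02,0.41,-0.5],"spin":0}

```text
time: 1.53
ee_pos: [423.8, -209.1, 174.5]
orientation: [[0.189, 0.982, -0.005], [0.982, -0.189, 0.002], [0.001, -0.006, -1.0]]
force: [0.2, 0.2, -0.2]
finger_gap: 85.2
```

>>> servo_tool:
  rows:
    - {"dp":[0.01,0.02,-0.15],"spin":0}
    - {"dp":[0.01,0.02,-0.3],"spin":0}
    - {"dp":[0.01,0.02,-0.42],"spin":0}
    - {"dp":[0.01,0.02,-0.42],"spin":0}
    - {"dp":[0.01,0.02,-0.42],"spin":0}
    - {"dp":[0.01,0.02,-0.42],"spin":0}

```text
time: 2.03
ee_pos: [427.6, -207.1, 117.1]
orientation: [[0.188, 0.982, 0.002], [0.982, -0.188, -0.001], [-0.001, 0.002, -1.0]]
force: [0.4, -0.2, -0.4]
finger_gap: 85.3
```

>>> servo_tool:
  rows:
    - {"dp":[0,0,0],"spin":0}
    - {"dp":[0,0,0],"spin":0}
    - {"dp":[0,0,0],"spin":0}
    - {"dp":[0,0,0],"spin":0}
    - {"dp":[0,0,0],"spin":0}
    - {"dp":[0,0,0],"spin":0}
    - {"dp":[0,0,0],"spin":0}
    - {"dp":[0,0,0],"spin":0}
    - {"dp":[0,0,0],"spin":0}
  claw: -1
  squeeze: 50

```text
time: 2.78
ee_pos: [427.4, -206.1, 115.5]
orientation: [[0.187, 0.982, 0.0], [0.982, -0.187, -0.0], [-0.0, 0.0, -1.0]]
force: [1.4, -1.6, 1.1]
finger_gap: 17.4
```

```bash
python3 - <<'E'
from h import *
a=snap('side','s2.png'); b=snap('top','t2.png')
cv2.imwrite('pics/v2.png',cv2.convertScaleAbs(np.hstack([cv2.resize(a[130:280,160:360],(400,300),interpolation=cv2.INTER_CUBIC),cv2.resize(a[100:175,180:280],(400,300),interpolation=cv2.INTER_CUBIC)])[:,:,::-1],alpha=1.3))
E
```

```text
(no output)
```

View pics/v2.png

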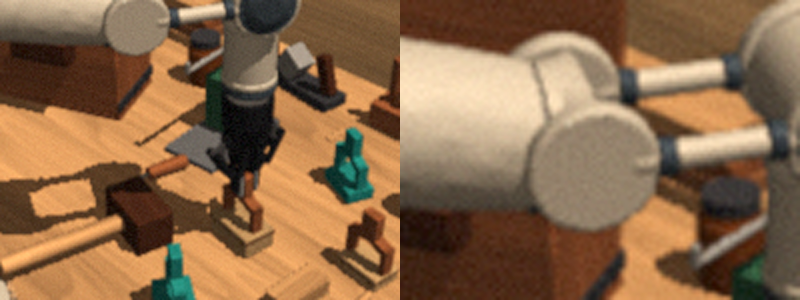

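```bash
python3 - <<'E'
import cv2,numpy as np
t=cv2.imread('pics/t0.png'); s=cv2.imread('pics/s1.png')
a=cv2.resize(s[125:185,240:300],(400,400),interpolation=cv2.INTER_CUBIC)
b=cv2.resize(t[115:205,190:260],(400,514),interpolation=cv2.INTER_CUBIC)
o=np.zeros((514,800,3),np.uint8); o[:400,:400]=a;o[:,400:]=b
cv2.imwrite('pics/c4.png',cv2.convertScaleAbs(o,alpha=1.4))
E
```

```text
(no output)
```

View pics/c4.png

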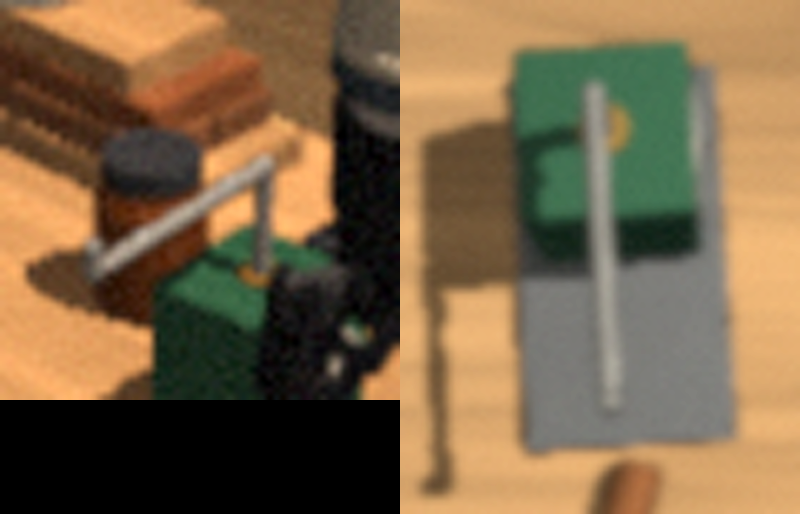

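>>> servo_tool:
  rows:
    - {"dp":[0,0,0.1],"spin":0}
    - {"dp":[0,0,0.25],"spin":0}
    - {"dp":[0,0,0.4],"spin":0.05}
    - {"dp":[0,0.05,0.6],"spin":0.1}
    - {"dp":[0,0.1,0.8],"spin":0.15}
    - {"dp":[0,0.2,0.95],"spin":0.2}
    - {"dp":[0,0.35,1],"spin":0.25}
    - {"dp":[0,0.5,1],"spin":0.3}
    - {"dp":[0,0.7,1],"spin":0.3}
    - {"dp":[0,0.85,1],"spin":0.3}
    - {"dp":[0,0.95,1],"spin":0.3}
    - {"dp":[0,1,1],"spin":0.3}

```text
time: 3.88
ee_pos: [426.8, -54.1, 264.0]
orientation: [[-0.05, 0.999, -0.003], [0.999, 0.05, 0.001], [0.001, -0.002, -1.0]]
force: [-0.2, 1.2, -4.8]
finger_gap: 17.3
```

```bash
python3 - <<'E'
from h import *
S=lambda u,v:(240+u/6.667-.4,125+v/6.667-.4)
T=lambda u,v:(190+u/5.714-.4,115+v/5.714-.4)
print(tri(T(212,402),S(97,243)),tri(T(194,85),S(265,160)))
print('tip z204',onz('top',*T(212,402),204),onz('side',*S(97,243),204))
print('rear z190',onz('top',*T(194,85),190),onz('side',*S(265,160),190))
s=manip.read_state(); print(s['force'],s['joints'].round(1))
E
```

```text
(array([510.56056582,  -6.3191842 , 202.3739666 ]), np.float64(0.6339566963879052)) (array([651.97981683,   7.75927048, 187.55225331]), np.float64(4.185538837815325))
tip z204 [510.59494044  -6.64963278 204.        ] [508.34911572  -8.05132811 204.        ]
rear z190 [652.86499499   6.13067619 190.        ] [646.77124324   5.96111399 190.        ]
[-0.18117016  1.16923003 -4.75065243] [-11.8 -20.7  93.1   0.  107.8 -14.6]
```

>>> servo_tool:
  rows:
    - {"dp":[0.05,0.07,-0.03],"spin":0}
    - {"dp":[0.1,0.15,-0.06],"spin":0.03}
    - {"dp":[0.15,0.23,-0.09],"spin":0.03}
    - {"dp":[0.2,0.28,-0.12],"spin":0.03}
    - {"dp":[0.2,0.3,-0.12],"spin":0.03}
    - {"dp":[0.2,0.3,-0.12],"spin":0.03}
    - {"dp":[0.2,0.3,-0.12],"spin":0.03}
    - {"dp":[0.2,0.3,-0.12],"spin":0.03}

```text
time: 4.55
ee_pos: [457.1, -11.6, 247.6]
orientation: [[-0.071, 0.998, 0.0], [0.998, 0.071, -0.0], [-0.0, 0.0, -1.0]]
force: [-0.4, -0.0, -4.8]
finger_gap: 17.5
```

```bash
python3 - <<'E'
from h import *
s=manip.read_state(); print(s['ee_pos'],s['force'])
a=snap('side','s3.png'); b=snap('top','t3.png')
cv2.imwrite('pics/v3.png',cv2.convertScaleAbs(np.hstack([cv2.resize(a[100:190,180:300],(400,300),interpolation=cv2.INTER_CUBIC),cv2.resize(b[115:235,160:320],(400,300),interpolation=cv2.INTER_CUBIC)])[:,:,::-1],alpha=1.4))
E
```

```text
[457.12775447 -11.64680081 247.60816521] [-0.41053431 -0.02730811 -4.82606617]
```

View pics/v3.png

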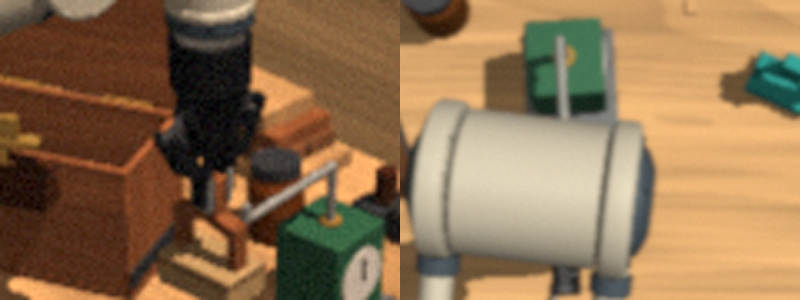

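>>> servo_tool:
  rows:
    - {"dp":[0.04,0.003,0],"spin":0}
    - {"dp":[0.1,0.007,0],"spin":0}
    - {"dp":[0.16,0.01,0],"spin":0}
    - {"dp":[0.22,0.015,0],"spin":0}
    - {"dp":[0.28,0.02,0],"spin":0}
    - {"dp":[0.34,0.024,0],"spin":0}
    - {"dp":[0.4,0.028,0],"spin":0}

```text
time: 5.23
ee_pos: [518.4, -6.7, 246.9]
orientation: [[-0.071, 0.997, -0.001], [0.997, 0.071, 0.0], [0.0, -0.001, -1.0]]
force: [0.2, 0.0, -4.5]
finger_gap: 17.3
```

>>> servo_tool:
  rows:
    - {"dp":[0.06,0.003,0],"spin":0}
    - {"dp":[0.12,0.007,0],"spin":0}
    - {"dp":[0.18,0.01,0],"spin":0}
    - {"dp":[0.23,0.015,0],"spin":0}
    - {"dp":[0.27,0.02,0],"spin":0}
    - {"dp":[0.27,0.02,0],"spin":0}
    - {"dp":[0.27,0.02,0],"spin":0}

```text
time: 5.82
ee_pos: [557.9, -3.8, 247.1]
orientation: [[-0.071, 0.997, -0.001], [0.997, 0.071, 0.0], [0.0, -0.001, -1.0]]
force: [0.2, 0.1, -4.4]
finger_gap: 17.2
```

>>> servo_tool:
  rows:
    - {"dp":[0,0,-0.03],"spin":0}
    - {"dp":[0,0,-0.06],"spin":0}
    - {"dp":[0,0,-0.09],"spin":0}
    - {"dp":[0,0,-0.12],"spin":0}
    - {"dp":[0,0,-0.15],"spin":0}
    - {"dp":[0,0,-0.18],"spin":0}
    - {"dp":[0,0,-0.2],"spin":0}
    - {"dp":[0,0,-0.2],"spin":0}
    - {"dp":[0,0,-0.2],"spin":0}

```text
time: 6.57
ee_pos: [557.7, -3.9, 217.4]
orientation: [[-0.071, 0.997, -0.0], [0.997, 0.071, -0.0], [-0.0, -0.0, -1.0]]
force: [-1.0, 0.0, -2.9]
finger_gap: 16.9
```

>>> servo_tool:
  rows:
    - {"dp":[0,0,-0.03],"spin":0}
    - {"dp":[0,0,-0.06],"spin":0}
    - {"dp":[0,0,-0.09],"spin":0}
    - {"dp":[0,0,-0.09],"spin":0}
    - {"dp":[0,0,-0.09],"spin":0}
    - {"dp":[0,0,-0.09],"spin":0}

```text
time: 7.07
ee_pos: [558.1, -3.9, 204.3]
orientation: [[-0.071, 0.997, 0.001], [0.997, 0.071, -0.0], [-0.0, 0.001, -1.0]]
force: [1.1, -0.6, 0.5]
finger_gap: 17.5
```

>>> servo_tool:
  rows:
    - {"dp":[0,0,0],"spin":0}
    - {"dp":[0,0,0],"spin":0}
    - {"dp":[0,0,0],"spin":0}
    - {"dp":[0,0,0],"spin":0}
    - {"dp":[0,0,0],"spin":0}
  claw: -0.05

```text
time: 7.48
ee_pos: [557.7, -3.7, 203.8]
orientation: [[-0.071, 0.997, -0.0], [0.997, 0.071, 0.0], [0.0, -0.0, -1.0]]
force: [-0.2, -0.2, 0.3]
finger_gap: 40.5
```

>>> servo_tool:
  rows:
    - {"dp":[0,0,0.06],"spin":0}
    - {"dp":[0,0,0.15],"spin":0}
    - {"dp":[0,0,0.3],"spin":0}
    - {"dp":[0,0,0.45],"spin":0}
    - {"dp":[0,0,0.45],"spin":0}
    - {"dp":[0,0,0.45],"spin":0}
    - {"dp":[0,0,0.45],"spin":0}
    - {"dp":[0,0,0.45],"spin":0}
    - {"dp":[0,0,0.45],"spin":0}
    - {"dp":[0,0,0.45],"spin":0}
    - {"dp":[0,0,0.45],"spin":0}
    - {"dp":[0,0,0.45],"spin":0}

```text
time: 8.48
ee_pos: [557.7, -3.8, 270.8]
orientation: [[-0.071, 0.997, -0.001], [0.997, 0.071, 0.0], [0.0, -0.001, -1.0]]
force: [0.6, -0.1, 0.3]
finger_gap: 40.7
```

>>> servo_tool:
  rows:
    - {"dp":[0,0,0],"spin":0}
    - {"dp":[0,0,0],"spin":0}
    - {"dp":[0,0,0],"spin":0}
    - {"dp":[0,0,0],"spin":0}
    - {"dp":[0,0,0],"spin":0}
    - {"dp":[0,0,0],"spin":0}
    - {"dp":[0,0,0],"spin":0}
    - {"dp":[0,0,0],"spin":0}
    - {"dp":[0,0,0],"spin":0}
    - {"dp":[0,0,0],"spin":0}
    - {"dp":[0,0,0],"spin":0}
    - {"dp":[0,0,0],"spin":0}

```text
time: 9.48
ee_pos: [557.8, -3.8, 271.3]
orientation: [[-0.071, 0.997, 0.0], [0.997, 0.071, -0.0], [-0.0, 0.0, -1.0]]
force: [1.0, -0.0, -0.5]
finger_gap: 40.5
```

>>> servo_tool:
  rows:
    - {"dp":[0,0,0],"spin":0}
    - {"dp":[0,0,0],"spin":0}
    - {"dp":[0,0,0],"spin":0}
    - {"dp":[0,0,0],"spin":0}
    - {"dp":[0,0,0],"spin":0}
    - {"dp":[0,0,0],"spin":0}
    - {"dp":[0,0,0],"spin":0}
    - {"dp":[0,0,0],"spin":0}
    - {"dp":[0,0,0],"spin":0}
    - {"dp":[0,0,0],"spin":0}
    - {"dp":[0,0,0],"spin":0}
    - {"dp":[0,0,0],"spin":0}

```text
time: 10.48
ee_pos: [557.8, -3.8, 271.3]
orientation: [[-0.071, 0.997, -0.0], [0.997, 0.071, -0.0], [-0.0, -0.0, -1.0]]
force: [-0.2, 0.5, 0.6]
finger_gap: 40.4
```

```bash
python3 - <<'E'
from h import *
a=snap('side','s4.png'); b=snap('top','t4.png')
cv2.imwrite('pics/v4.png',cv2.convertScaleAbs(np.hstack([cv2.resize(a[100:190,180:300],(400,300),interpolation=cv2.INTER_CUBIC),cv2.resize(a[190:280,300:420],(400,300),interpolation=cv2.INTER_CUBIC)])[:,:,::-1],alpha=1.4))
E
```

```text
(no output)
```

View pics/v4.png

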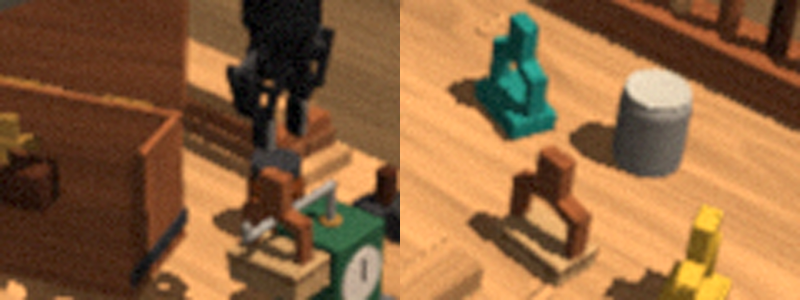

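>>> servo_tool:
  rows:
    - {"dp":[0,0,0],"spin":0}
    - {"dp":[0,0,0],"spin":0}
    - {"dp":[0,0,0],"spin":0}
    - {"dp":[0,0,0],"spin":0}
    - {"dp":[0,0,0],"spin":0}
    - {"dp":[0,0,0],"spin":0}
    - {"dp":[0,0,0],"spin":0}
    - {"dp":[0,0,0],"spin":0}
    - {"dp":[0,0,0],"spin":0}
    - {"dp":[0,0,0],"spin":0}

```text
time: 11.42
ee_pos: [557.8, -3.8, 271.3]
orientation: [[-0.071, 0.997, -0.0], [0.997, 0.071, 0.0], [0.0, -0.0, -1.0]]
force: [0.1, -0.1, -0.4]
finger_gap: 40.5
```

```bash
python3 - <<'E'
from h import *
a=snap('side','s5.png')
d=np.abs(a.astype(int)-cv2.imread('pics/s4.png')[:,:,::-1].astype(int)).sum(2)[150:190,245:285]
print('motion',d.max(),d.mean()); print('tab',onz('side',180+272/3.333,100+180/3.333,212))
E
```

```text
motion 39 8.2025
tab [548.44751786  -3.08463998 212.        ]
```

>>> servo_tool:
  rows:
    - {"dp":[0,0,-0.1],"spin":0}
    - {"dp":[0,0,-0.2],"spin":0}
    - {"dp":[0,0,-0.3],"spin":0}
    - {"dp":[0,0,-0.4],"spin":0}
    - {"dp":[0,0,-0.45],"spin":0}
    - {"dp":[0,0,-0.45],"spin":0}
    - {"dp":[0,0,-0.45],"spin":0}
    - {"dp":[0,0,-0.45],"spin":0}

```text
time: 12.13
ee_pos: [558.1, -3.9, 205.0]
orientation: [[-0.071, 0.997, 0.002], [0.997, 0.071, -0.0], [-0.0, 0.002, -1.0]]
force: [0.5, 0.3, 1.1]
finger_gap: 40.5
```

>>> servo_tool:
  rows:
    - {"dp":[0,0,0],"spin":0}
    - {"dp":[0,0,0],"spin":0}
    - {"dp":[0,0,0],"spin":0}
    - {"dp":[0,0,0],"spin":0}
    - {"dp":[0,0,0],"spin":0}
    - {"dp":[0,0,0],"spin":0}
    - {"dp":[0,0,0],"spin":0}
  claw: -1

```text
time: 12.72
ee_pos: [558.1, -3.9, 204.0]
orientation: [[-0.071, 0.997, 0.001], [0.997, 0.071, -0.0], [-0.0, 0.001, -1.0]]
force: [2.9, -0.5, 0.5]
finger_gap: 17.1
```

>>> servo_tool:
  rows:
    - {"dp":[0,0,0.04],"spin":0}
    - {"dp":[0,0,0.08],"spin":0}
    - {"dp":[0,0,0.12],"spin":0}
    - {"dp":[0,0,0.16],"spin":0}
    - {"dp":[0,0,0.2],"spin":0}
    - {"dp":[0,0,0.24],"spin":0}
    - {"dp":[0,0,0.29],"spin":0}
    - {"dp":[0,0,0.29],"spin":0}
    - {"dp":[0,0,0.29],"spin":0}
    - {"dp":[0,0,0.29],"spin":0}

```text
time: 13.55
ee_pos: [557.7, -3.8, 247.0]
orientation: [[-0.071, 0.997, -0.001], [0.997, 0.071, 0.0], [0.0, -0.001, -1.0]]
force: [0.1, -0.4, -4.6]
finger_gap: 17.7
```

>>> servo_tool:
  rows:
    - {"dp":[-0.05,-0.004,0],"spin":0}
    - {"dp":[-0.12,-0.009,0],"spin":0}
    - {"dp":[-0.2,-0.015,0],"spin":0}
    - {"dp":[-0.28,-0.02,0],"spin":0}
    - {"dp":[-0.36,-0.026,0],"spin":0}
    - {"dp":[-0.44,-0.032,0],"spin":0}
    - {"dp":[-0.52,-0.038,0],"spin":0}
    - {"dp":[-0.6,-0.043,0],"spin":0}
    - {"dp":[-0.67,-0.048,0],"spin":0}
    - {"dp":[-0.7,-0.05,0],"spin":0}
    - {"dp":[-0.7,-0.05,0],"spin":0}

```text
time: 14.47
ee_pos: [451.9, -11.4, 247.4]
orientation: [[-0.071, 0.997, 0.0], [0.997, 0.071, -0.0], [-0.0, 0.0, -1.0]]
force: [0.2, -0.4, -4.6]
finger_gap: 17.1
```

>>> servo_tool:
  rows:
    - {"dp":[0,0.02,0.1],"spin":0}
    - {"dp":[0,0.07,0.25],"spin":0}
    - {"dp":[0,0.15,0.4],"spin":0.02}
    - {"dp":[0,0.25,0.55],"spin":0.05}
    - {"dp":[0,0.35,0.64],"spin":0.07}
    - {"dp":[0,0.45,0.67],"spin":0.1}
    - {"dp":[0,0.55,0.67],"spin":0.1}
    - {"dp":[0,0.6,0.67],"spin":0.1}

```text
time: 15.13
ee_pos: [453.2, 80.2, 348.1]
orientation: [[-0.151, 0.989, 0.001], [0.989, 0.151, 0.001], [0.001, 0.001, -1.0]]
force: [-0.1, 0.3, -4.7]
finger_gap: 17.5
```

>>> servo_tool:
  rows:
    - {"dp":[0.02,0.12,0],"spin":0.02}
    - {"dp":[0.04,0.26,0],"spin":0.04}
    - {"dp":[0.06,0.4,0],"spin":0.06}
    - {"dp":[0.08,0.54,0],"spin":0.08}
    - {"dp":[0.1,0.68,0],"spin":0.1}
    - {"dp":[0.12,0.8,0],"spin":0.12}
    - {"dp":[0.14,0.92,0],"spin":0.14}
    - {"dp":[0.15,1,0],"spin":0.15}

```text
time: 15.8
ee_pos: [475.6, 230.1, 346.6]
orientation: [[-0.266, 0.964, -0.001], [0.964, 0.266, -0.0], [0.0, -0.001, -1.0]]
force: [0.8, 0.9, -4.8]
finger_gap: 17.5
```

>>> servo_tool:
  rows:
    - {"dp":[0.02,0.12,0],"spin":0.02}
    - {"dp":[0.05,0.26,0],"spin":0.04}
    - {"dp":[0.08,0.4,0],"spin":0.06}
    - {"dp":[0.11,0.54,0],"spin":0.08}
    - {"dp":[0.14,0.68,0],"spin":0.1}
    - {"dp":[0.17,0.8,0],"spin":0.12}
    - {"dp":[0.2,0.92,0],"spin":0.14}
    - {"dp":[0.22,1,0],"spin":0.16}
    - {"dp":[0.22,1,0],"spin":0.16}
    - {"dp":[0.22,1,0],"spin":0.16}

```text
time: 16.63
ee_pos: [508.5, 378.9, 346.4]
orientation: [[-0.383, 0.924, -0.002], [0.924, 0.383, -0.002], [-0.001, -0.002, -1.0]]
force: [0.2, -0.1, -4.8]
finger_gap: 16.9
```

```bash
python3 - <<'E'
from h import *
s=manip.read_state(); print(s['ee_pos'],s['orientation'].round(3).tolist(),s['force'],s['joints'].round(0))
a=snap('side','s6.png'); b=snap('top','t6.png')
cv2.imwrite('pics/v6.png',cv2.convertScaleAbs(np.hstack([cv2.resize(a[60:180,80:240],(400,300),interpolation=cv2.INTER_CUBIC),cv2.resize(b[95:245,0:200],(400,300),interpolation=cv2.INTER_CUBIC)])[:,:,::-1],alpha=1.5))
E
```

```text
[508.53159523 378.86631413 346.39470274] [[-0.383, 0.924, -0.002], [0.924, 0.383, -0.002], [-0.001, -0.002, -1.0]] [ 0.21334796 -0.13559819 -4.81859807] [ 34.  13.  52.  -0. 115.  11.]
```

View pics/v6.png

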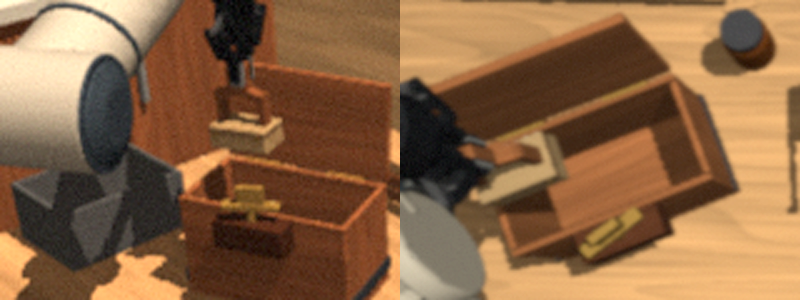

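>>> servo_tool:
  rows:
    - {"dp":[0,0,-0.05],"spin":0}
    - {"dp":[0,0,-0.13],"spin":0}
    - {"dp":[0,0,-0.22],"spin":0}
    - {"dp":[0,0,-0.31],"spin":0}
    - {"dp":[0,0,-0.4],"spin":0}
    - {"dp":[0,0,-0.49],"spin":0}
    - {"dp":[0,0,-0.58],"spin":0}
    - {"dp":[0,0,-0.67],"spin":0}
    - {"dp":[0,0,-0.76],"spin":0}
    - {"dp":[0,0,-0.85],"spin":0}
    - {"dp":[0,0,-0.92],"spin":0}
    - {"dp":[0,0,-0.97],"spin":0}

```text
time: 17.73
ee_pos: [507.9, 377.8, 200.6]
orientation: [[-0.383, 0.924, -0.001], [0.924, 0.383, -0.001], [-0.0, -0.002, -1.0]]
force: [-0.0, 0.2, -4.7]
finger_gap: 17.2
```

>>> servo_tool:
  rows:
    - {"dp":[0,0,-0.07],"spin":0}
    - {"dp":[0,0,-0.15],"spin":0}
    - {"dp":[0,0,-0.23],"spin":0}
    - {"dp":[0,0,-0.31],"spin":0}
    - {"dp":[0,0,-0.38],"spin":0}
    - {"dp":[0,0,-0.42],"spin":0}
    - {"dp":[0,0,-0.46],"spin":0}
    - {"dp":[0,0,-0.48],"spin":0}
    - {"dp":[0,0,-0.5],"spin":0}
    - {"dp":[0,0,-0.5],"spin":0}
    - {"dp":[0,0,-0.5],"spin":0}

```text
time: 18.65
ee_pos: [508.6, 378.7, 129.0]
orientation: [[-0.383, 0.924, 0.001], [0.924, 0.383, 0.001], [0.0, 0.002, -1.0]]
force: [-1.4, -3.1, 1.3]
finger_gap: 17.2
```

>>> servo_tool:
  rows:
    - {"dp":[0,0,0],"spin":0}
    - {"dp":[0,0,0],"spin":0}
    - {"dp":[0,0,0],"spin":0}
    - {"dp":[0,0,0],"spin":0}
    - {"dp":[0,0,0],"spin":0}
    - {"dp":[0,0,0],"spin":0}
  claw: -0.1

```text
time: 19.15
ee_pos: [508.3, 378.8, 127.3]
orientation: [[-0.383, 0.924, 0.0], [0.924, 0.383, 0.0], [0.0, 0.0, -1.0]]
force: [-0.5, 0.5, 0.3]
finger_gap: 38.8
```

>>> servo_tool:
  rows:
    - {"dp":[0,0,0.1],"spin":0}
    - {"dp":[0,0,0.25],"spin":0}
    - {"dp":[0,0,0.45],"spin":0}
    - {"dp":[0,0,0.7],"spin":0}
    - {"dp":[0,0,0.9],"spin":0}
    - {"dp":[0,0,1],"spin":0}
    - {"dp":[0,0,1],"spin":0}

```text
time: 19.73
ee_pos: [509.2, 379.3, 283.3]
orientation: [[-0.383, 0.924, 0.008], [0.924, 0.383, 0.005], [0.002, 0.009, -1.0]]
force: [0.7, -0.2, -0.0]
finger_gap: 38.3
```

>>> servo_tool:
  rows:
    - {"dp":[-0.1,-0.25,0],"spin":-0.07}
    - {"dp":[-0.15,-0.5,0],"spin":-0.14}
    - {"dp":[-0.2,-0.75,0],"spin":-0.21}
    - {"dp":[-0.2,-1,0],"spin":-0.28}
    - {"dp":[-0.2,-1,0],"spin":-0.28}
  claw: 1

```text
time: 20.15
ee_pos: [478.1, 223.5, 276.5]
orientation: [[-0.165, 0.986, -0.0], [0.986, 0.165, -0.003], [-0.003, -0.001, -1.0]]
force: [-0.3, 0.3, -0.5]
finger_gap: 85.3
```

>>> servo_tool:
  rows:
    - {"dp":[0,-0.25,0],"spin":-0.07}
    - {"dp":[0,-0.5,0],"spin":-0.14}
    - {"dp":[0,-0.75,0],"spin":-0.21}
    - {"dp":[0,-1,0],"spin":-0.28}
    - {"dp":[0,-1,0],"spin":-0.28}

```text
time: 20.57
ee_pos: [478.2, 73.4, 276.1]
orientation: [[0.055, 0.998, -0.001], [0.998, -0.055, -0.003], [-0.003, -0.001, -1.0]]
force: [-0.1, 0.0, 0.2]
finger_gap: 85.6
```

```bash
python3 - <<'E'
from h import *
s=manip.read_state(); print(s['time'],s['ee_pos'],s['orientation'].round(3).tolist(),s['force'])
a=snap('side','s7.png'); b=snap('top','t7.png')
cv2.imwrite('pics/v7.png',cv2.convertScaleAbs(np.hstack([cv2.resize(a[180:300,280:440],(400,300),interpolation=cv2.INTER_CUBIC),cv2.resize(b[95:245,0:200],(400,300),interpolation=cv2.INTER_CUBIC)])[:,:,::-1],alpha=1.5))
E
```

```text
20.5667 [478.18143819  73.41956668 276.05477968] [[0.055, 0.998, -0.001], [0.998, -0.055, -0.003], [-0.003, -0.001, -1.0]] [-0.14412474  0.04858568  0.23382784]
```

View pics/v7.png

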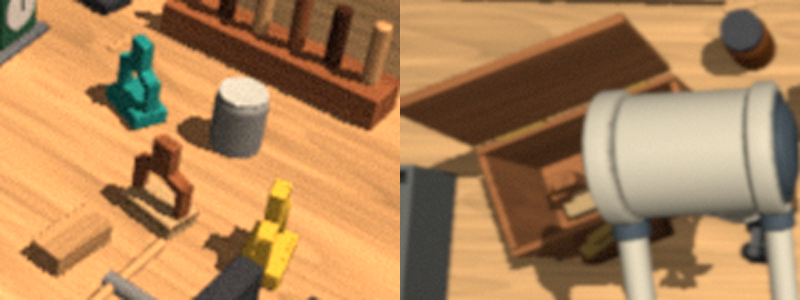

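```bash
python3 - <<'E'
from h import *
print(onz('side',347.0,235.7,114))
a=cv2.imread('pics/s1.png').astype(int);b=cv2.imread('pics/s7.png').astype(int)
print(np.abs(a-b).sum(2)[220:285,325:365].mean(), np.abs(a-b).sum(2)[270:290,400:420].mean())
t=cv2.imread('pics/t7.png').astype(int);t0=cv2.imread('pics/t0.png').astype(int)
print(np.abs(t-t0).sum(2)[180:215,345:385].mean())
E
```

```text
[ 502.89505147 -389.43124463  114.        ]
7.8926923076923075 7.1125
5.562142857142857
```

>>> servo_tool:
  rows:
    - {"dp":[0.01,-0.25,0],"spin":0}
    - {"dp":[0.02,-0.5,0],"spin":0}
    - {"dp":[0.04,-0.75,0],"spin":0}
    - {"dp":[0.05,-1,0],"spin":0}

```text
time: 21.0
ee_pos: [486.1, -71.0, 276.4]
orientation: [[0.042, 0.999, -0.001], [0.999, -0.042, 0.001], [0.001, -0.001, -1.0]]
force: [0.7, -0.6, -0.1]
finger_gap: 85.2
```

>>> servo_tool:
  rows:
    - {"dp":[0.01,-0.25,0],"spin":0}
    - {"dp":[0.02,-0.5,-0.05],"spin":-0.03}
    - {"dp":[0.04,-0.75,-0.1],"spin":-0.05}
    - {"dp":[0.06,-1,-0.2],"spin":-0.07}

```text
time: 21.33
ee_pos: [495.9, -221.8, 247.9]
orientation: [[0.099, 0.995, 0.002], [0.995, -0.099, -0.001], [-0.0, 0.003, -1.0]]
force: [0.4, 0.2, 0.6]
finger_gap: 85.9
```

>>> servo_tool:
  rows:
    - {"dp":[0.01,-0.25,-0.1],"spin":0}
    - {"dp":[0.02,-0.5,-0.2],"spin":-0.03}
    - {"dp":[0.04,-0.8,-0.3],"spin":-0.06}
    - {"dp":[0.05,-1,-0.3],"spin":-0.06}
    - {"dp":[0.05,-1.0,-0.3],"spin":-0.06}

```text
time: 21.75
ee_pos: [501.8, -375.1, 197.0]
orientation: [[0.151, 0.989, -0.005], [0.989, -0.151, 0.002], [0.001, -0.006, -1.0]]
force: [0.2, 0.3, 0.3]
finger_gap: 85.4
```

>>> servo_tool:
  rows:
    - {"dp":[0.005,-0.06,-0.1],"spin":0}
    - {"dp":[0.005,-0.09,-0.2],"spin":0}
    - {"dp":[0.005,-0.09,-0.3],"spin":0}
    - {"dp":[0.005,-0.09,-0.3],"spin":0}
    - {"dp":[0.005,-0.09,-0.3],"spin":0}

```text
time: 22.17
ee_pos: [503.4, -383.0, 155.5]
orientation: [[0.146, 0.989, -0.002], [0.989, -0.146, 0.002], [0.002, -0.002, -1.0]]
force: [-0.5, -0.3, -0.0]
finger_gap: 85.3
```

```bash
python3 - <<'E'
from h import *
s=manip.read_state(); print(s['time'],s['ee_pos'],s['orientation'].round(3).tolist(),s['force'])
a=snap('side','s8.png'); b=cv2.imread('pics/s7.png')[:,:,::-1]
print(np.abs(a.astype(int)-b)[245:285,325:365].sum(2).mean())
E
```

```text
22.1667 [ 503.42519133 -382.98548571  155.45490761] [[0.146, 0.989, -0.002], [0.989, -0.146, 0.002], [0.002, -0.002, -1.0]] [-0.47016562 -0.2503574  -0.01056249]
11.03625
```

>>> servo_tool:
  rows:
    - {"dp":[0,-0.02,-0.08],"spin":0}
    - {"dp":[0,-0.04,-0.18],"spin":0}
    - {"dp":[0,-0.04,-0.28],"spin":0}
    - {"dp":[0,-0.04,-0.345],"spin":0}
    - {"dp":[0,-0.04,-0.345],"spin":0}
    - {"dp":[0,-0.04,-0.345],"spin":0}
    - {"dp":[0,-0.04,-0.345],"spin":0}

```text
time: 22.8
ee_pos: [503.5, -391.0, 106.8]
orientation: [[0.148, 0.989, 0.001], [0.989, -0.148, -0.001], [-0.001, 0.002, -1.0]]
force: [0.2, 0.8, 0.3]
finger_gap: 85.3
```

>>> servo_tool:
  rows:
    - {"dp":[0,0,0],"spin":0}
    - {"dp":[0,0,0],"spin":0}
    - {"dp":[0,0,0],"spin":0}
    - {"dp":[0,0,0],"spin":0}
    - {"dp":[0,0,0],"spin":0}
    - {"dp":[0,0,0],"spin":0}
    - {"dp":[0,0,0],"spin":0}
    - {"dp":[0,0,0],"spin":0}
    - {"dp":[0,0,0],"spin":0}
  claw: -1

```text
time: 23.55
ee_pos: [502.8, -390.9, 105.5]
orientation: [[0.148, 0.989, -0.0], [0.989, -0.148, 0.0], [0.0, -0.0, -1.0]]
force: [-2.1, 0.3, 0.9]
finger_gap: 17.1
```

>>> servo_tool:
  rows:
    - {"dp":[0,0,0.05],"spin":0}
    - {"dp":[0,0,0.15],"spin":0}
    - {"dp":[0,0,0.3],"spin":0}
    - {"dp":[0,0,0.45],"spin":0}
    - {"dp":[0,0,0.6],"spin":0}
    - {"dp":[0,0,0.75],"spin":0}
    - {"dp":[0,0,0.9],"spin":0}
    - {"dp":[0,0,1],"spin":0}
    - {"dp":[0,0,1],"spin":0}
    - {"dp":[0,0,1],"spin":0}

```text
time: 24.38
ee_pos: [503.4, -391.0, 256.1]
orientation: [[0.148, 0.989, 0.001], [0.989, -0.148, -0.001], [-0.001, 0.002, -1.0]]
force: [-0.3, -0.0, -4.4]
finger_gap: 17.4
```

>>> servo_tool:
  rows:
    - {"dp":[-0.02,0.08,0],"spin":0}
    - {"dp":[-0.05,0.2,0],"spin":0.02}
    - {"dp":[-0.08,0.35,0],"spin":0.04}
    - {"dp":[-0.11,0.5,0],"spin":0.06}
    - {"dp":[-0.14,0.65,0],"spin":0.08}
    - {"dp":[-0.17,0.82,0],"spin":0.1}
    - {"dp":[-0.2,1,0],"spin":0.12}

```text
time: 24.97
ee_pos: [472.1, -239.6, 252.6]
orientation: [[0.054, 0.999, -0.003], [0.999, -0.054, 0.002], [0.002, -0.004, -1.0]]
force: [0.3, -0.0, -4.1]
finger_gap: 17.3
```

>>> servo_tool:
  rows:
    - {"dp":[-0.02,0.16,0],"spin":0.02}
    - {"dp":[-0.04,0.32,0],"spin":0.04}
    - {"dp":[-0.06,0.48,0],"spin":0.06}
    - {"dp":[-0.08,0.64,0],"spin":0.08}
    - {"dp":[-0.1,0.8,0],"spin":0.1}
    - {"dp":[-0.11,0.92,0],"spin":0.11}
    - {"dp":[-0.12,1,0],"spin":0.12}

```text
time: 25.55
ee_pos: [454.3, -88.9, 253.4]
orientation: [[-0.042, 0.999, -0.003], [0.999, 0.042, 0.001], [0.002, -0.003, -1.0]]
force: [-0.0, -0.2, -3.5]
finger_gap: 17.4
```

>>> servo_tool:
  rows:
    - {"dp":[0,0.1,-0.01],"spin":0.01}
    - {"dp":[0,0.2,-0.02],"spin":0.02}
    - {"dp":[0,0.3,-0.03],"spin":0.03}
    - {"dp":[0,0.4,-0.04],"spin":0.04}
    - {"dp":[0,0.48,-0.05],"spin":0.04}
    - {"dp":[0,0.54,-0.05],"spin":0.04}
    - {"dp":[0,0.54,-0.05],"spin":0.04}
    - {"dp":[0,0.54,-0.05],"spin":0.04}
    - {"dp":[0,0.54,-0.05],"spin":0.04}

```text
time: 26.3
ee_pos: [455.0, -10.4, 247.7]
orientation: [[-0.071, 0.997, -0.001], [0.997, 0.071, -0.0], [-0.0, -0.001, -1.0]]
force: [-0.0, 0.5, -2.2]
finger_gap: 17.6
```

```bash
python3 - <<'E'
from h import *
a=snap('side','s9.png'); b=snap('top','t9.png')
s=manip.read_state(); print(s['time'],s['ee_pos'],s['force'])
cv2.imwrite('pics/v9.png',cv2.convertScaleAbs(np.hstack([cv2.resize(a[100:190,180:300],(400,300),interpolation=cv2.INTER_CUBIC),cv2.resize(b[95:245,0:200],(400,300),interpolation=cv2.INTER_CUBIC)])[:,:,::-1],alpha=1.5))
E
```

```text
26.4 [455.06389123 -10.5150907  247.93031169] [ 0.15864417 -0.42690346 -3.2988438 ]
```

View pics/v9.png

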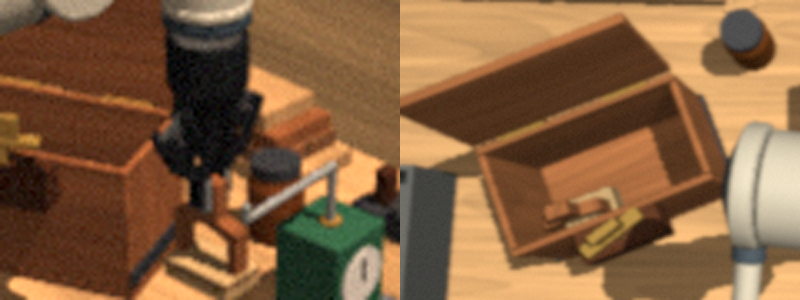

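>>> servo_tool:
  rows:
    - {"dp":[0.04,0.003,0.005],"spin":0}
    - {"dp":[0.1,0.007,0.005],"spin":0}
    - {"dp":[0.16,0.01,0.005],"spin":0}
    - {"dp":[0.22,0.015,0.005],"spin":0}
    - {"dp":[0.28,0.02,0.005],"spin":0}
    - {"dp":[0.34,0.024,0.005],"spin":0}
    - {"dp":[0.4,0.028,0.005],"spin":0}

```text
time: 26.98
ee_pos: [516.1, -5.5, 248.5]
orientation: [[-0.071, 0.997, -0.0], [0.997, 0.071, 0.0], [0.0, -0.0, -1.0]]
force: [-0.0, -0.2, -4.2]
finger_gap: 17.5
```

>>> servo_tool:
  rows:
    - {"dp":[0.06,0.003,0],"spin":0}
    - {"dp":[0.12,0.007,0],"spin":0}
    - {"dp":[0.18,0.01,0],"spin":0}
    - {"dp":[0.23,0.015,0],"spin":0}
    - {"dp":[0.28,0.02,0],"spin":0}
    - {"dp":[0.28,0.02,0],"spin":0}
    - {"dp":[0.28,0.02,0],"spin":0}

```text
time: 27.57
ee_pos: [557.2, -2.6, 248.5]
orientation: [[-0.071, 0.997, -0.001], [0.997, 0.071, -0.0], [0.0, -0.001, -1.0]]
force: [-0.7, 0.0, -3.4]
finger_gap: 17.2
```

>>> servo_tool:
  rows:
    - {"dp":[0,0,-0.03],"spin":0}
    - {"dp":[0,0,-0.06],"spin":0}
    - {"dp":[0,0,-0.09],"spin":0}
    - {"dp":[0,0,-0.12],"spin":0}
    - {"dp":[0,0,-0.15],"spin":0}
    - {"dp":[0,0,-0.18],"spin":0}
    - {"dp":[0,0,-0.2],"spin":0}
    - {"dp":[0,0,-0.2],"spin":0}
    - {"dp":[0,0,-0.2],"spin":0}
    - {"dp":[0,0,-0.2],"spin":0}

```text
time: 28.4
ee_pos: [557.0, -2.6, 219.2]
orientation: [[-0.071, 0.997, 0.0], [0.997, 0.071, 0.0], [0.0, 0.0, -1.0]]
force: [-0.5, 0.3, -2.3]
finger_gap: 17.2
```

```bash
python3 - <<'E'
from h import *
s=manip.read_state(); print(s['ee_pos'],s['force'])
x=np.array([.9225,.386]);y=np.array([-.386,.9225]);c=np.array([531,328])
f=lambda u,v,z:(lambda p:(p.round(0),round((p[:2]-c)@x),round((p[:2]-c)@y)))(onz('top',(u-400)/2,95+v/2,z))
print('tab',f(568,212,130),'body edge RR',f(617,188,46),'chest FR floor-ish',f(712,182,165),f(512,250,165))
print(f(482,150,165),f(682,78,165))
E
```

```text
[557.04572173  -2.56190754 219.24786622] [-0.47259541  0.33275718 -2.28959522]
tab (array([469., 372., 130.]), -40, 65) body edge RR (array([511., 343.,  46.]), -13, 21) chest FR floor-ish (array([509., 176., 165.]), -79, -132) (array([417., 424., 165.]), -68, 132)
(array([544., 471., 165.]), 67, 127) (array([643., 221., 165.]), 62, -142)
```

>>> servo_tool:
  rows:
    - {"dp":[0,0,-0.02],"spin":0}
    - {"dp":[0,0,-0.04],"spin":0}
    - {"dp":[0,0,-0.06],"spin":0}
    - {"dp":[0,0,-0.06],"spin":0}
    - {"dp":[0,0,-0.06],"spin":0}
    - {"dp":[0,0,-0.06],"spin":0}

```text
time: 28.9
ee_pos: [557.3, -2.5, 210.1]
orientation: [[-0.071, 0.997, 0.001], [0.997, 0.071, 0.0], [0.0, 0.001, -1.0]]
force: [1.4, 1.6, 0.7]
finger_gap: 17.4
```

>>> servo_tool:
  rows:
    - {"dp":[0,0,0],"spin":0}
    - {"dp":[0,0,0],"spin":0}
    - {"dp":[0,0,0],"spin":0}

```text
time: 29.15
ee_pos: [557.2, -2.6, 210.0]
orientation: [[-0.071, 0.997, 0.001], [0.997, 0.071, 0.0], [-0.0, 0.001, -1.0]]
force: [1.8, 0.7, 1.3]
finger_gap: 16.9
```

>>> servo_tool:
  rows:
    - {"dp":[0,0,0.015],"spin":0}
    - {"dp":[0,0,0.015],"spin":0}

```text
time: 29.32
ee_pos: [557.1, -2.6, 212.5]
orientation: [[-0.071, 0.997, 0.001], [0.997, 0.071, 0.0], [0.0, 0.001, -1.0]]
force: [1.2, 1.5, 0.6]
finger_gap: 17.3
```

>>> servo_tool:
  rows:
    - {"dp":[0,0,0],"spin":0}
    - {"dp":[0,0,0],"spin":0}
    - {"dp":[0,0,0],"spin":0}
    - {"dp":[0,0,0],"spin":0}
    - {"dp":[0,0,0],"spin":0}
  claw: -0.05

```text
time: 29.73
ee_pos: [556.9, -2.7, 211.9]
orientation: [[-0.071, 0.997, -0.0], [0.997, 0.071, -0.0], [-0.0, -0.0, -1.0]]
force: [-0.5, 0.3, 1.3]
finger_gap: 40.2
```

>>> servo_tool:
  rows:
    - {"dp":[0,0,0.06],"spin":0}
    - {"dp":[0,0,0.15],"spin":0}
    - {"dp":[0,0,0.3],"spin":0}
    - {"dp":[0,0,0.45],"spin":0}
    - {"dp":[0,0,0.45],"spin":0}
    - {"dp":[0,0,0.45],"spin":0}
    - {"dp":[0,0,0.45],"spin":0}
    - {"dp":[0,0,0.45],"spin":0}
    - {"dp":[0,0,0.45],"spin":0}
    - {"dp":[0,0,0.45],"spin":0}
    - {"dp":[0,0,0.45],"spin":0}
    - {"dp":[0,0,0.45],"spin":0}

```text
time: 30.73
ee_pos: [556.9, -2.6, 279.1]
orientation: [[-0.071, 0.997, -0.001], [0.997, 0.071, 0.0], [0.0, -0.001, -1.0]]
force: [-0.4, -0.2, -0.3]
finger_gap: 40.4
```

>>> servo_tool:
  rows:
    - {"dp":[0,0,0],"spin":0}
    - {"dp":[0,0,0],"spin":0}
    - {"dp":[0,0,0],"spin":0}
    - {"dp":[0,0,0],"spin":0}
    - {"dp":[0,0,0],"spin":0}
    - {"dp":[0,0,0],"spin":0}
    - {"dp":[0,0,0],"spin":0}
    - {"dp":[0,0,0],"spin":0}
    - {"dp":[0,0,0],"spin":0}
    - {"dp":[0,0,0],"spin":0}
    - {"dp":[0,0,0],"spin":0}
    - {"dp":[0,0,0],"spin":0}

```text
time: 31.73
ee_pos: [557.0, -2.6, 279.5]
orientation: [[-0.071, 0.997, 0.0], [0.997, 0.071, 0.0], [0.0, 0.0, -1.0]]
force: [-0.1, 0.0, -0.2]
finger_gap: 40.7
```

>>> servo_tool:
  rows:
    - {"dp":[0,0,0],"spin":0}
    - {"dp":[0,0,0],"spin":0}
    - {"dp":[0,0,0],"spin":0}
    - {"dp":[0,0,0],"spin":0}
    - {"dp":[0,0,0],"spin":0}
    - {"dp":[0,0,0],"spin":0}
    - {"dp":[0,0,0],"spin":0}
    - {"dp":[0,0,0],"spin":0}
    - {"dp":[0,0,0],"spin":0}
    - {"dp":[0,0,0],"spin":0}
    - {"dp":[0,0,0],"spin":0}
    - {"dp":[0,0,0],"spin":0}

```text
time: 32.73
ee_pos: [557.0, -2.7, 279.5]
orientation: [[-0.071, 0.997, 0.0], [0.997, 0.071, -0.0], [-0.0, -0.0, -1.0]]
force: [0.1, 0.4, -0.8]
finger_gap: 40.1
```

```bash
python3 - <<'E'
from h import *
snap('side','s10.png')
E
```

>>> servo_tool:
  rows:
    - {"dp":[0,0,0],"spin":0}
    - {"dp":[0,0,0],"spin":0}
    - {"dp":[0,0,0],"spin":0}
    - {"dp":[0,0,0],"spin":0}
    - {"dp":[0,0,0],"spin":0}
    - {"dp":[0,0,0],"spin":0}
    - {"dp":[0,0,0],"spin":0}
    - {"dp":[0,0,0],"spin":0}
    - {"dp":[0,0,0],"spin":0}
    - {"dp":[0,0,0],"spin":0}

```text
time: 33.62
ee_pos: [557.0, -2.6, 279.5]
orientation: [[-0.071, 0.997, -0.0], [0.997, 0.071, 0.0], [0.0, -0.0, -1.0]]
force: [0.0, -0.2, -0.1]
finger_gap: 40.1
```

```bash
python3 - <<'E'
from h import *
a=snap('side','s11.png'); b=cv2.imread('pics/s10.png')[:,:,::-1]
d=np.abs(a.astype(int)-b).sum(2)[145:190,245:285]; print(d.max(),d.mean())
# reddish tab columns: find tab top
h=cv2.cvtColor(a,cv2.COLOR_RGB2HSV)
m=((h[...,0]<12)&(h[...,1]>110)&(h[...,2]>50))
for v in range(140,190,2): print(v,''.join('#' if q else '.' for q in m[v,235:300]))
E
```

```text
38 7.852222222222222
140 .....#...#..##.............########...####.##....................
142 ........##..###.#..........#####.####..####......................
144 ...................#####.....####..###.##........................
146 .................#.................#.............................
148 .................................................................
150 ........................########...........................#####.
152 ..........................########...........................###.
154 ..............................######.............................
156 ....................#####...#.##.###.............................
158 ...................#..##......####......................#........
160 ..............................#.#................................
162 .........................#....####...............................
164 ......................#.......#.####.............................
166 ................................######...........................
168 ..................................####...........................
170 ...................................###...........................
172 ..................................####...........................
174 ....................................##...........................
176 ...................................###...........................
178 .................................................................
180 .................................................................
182 .................................................................
184 .................................................................
186 .................................................................
188 .................................................................
```

>>> servo_tool:
  rows:
    - {"dp":[0,0,-0.1],"spin":0}
    - {"dp":[0,0,-0.2],"spin":0}
    - {"dp":[0,0,-0.3],"spin":0}
    - {"dp":[0,0,-0.4],"spin":0}
    - {"dp":[0,0,-0.45],"spin":0}
    - {"dp":[0,0,-0.45],"spin":0}
    - {"dp":[0,0,-0.45],"spin":0}
    - {"dp":[0,0,-0.45],"spin":0}

```text
time: 34.33
ee_pos: [557.4, -2.6, 213.3]
orientation: [[-0.071, 0.997, 0.002], [0.997, 0.071, -0.0], [-0.0, 0.002, -1.0]]
force: [0.1, 0.4, 0.1]
finger_gap: 40.5
```

>>> servo_tool:
  rows:
    - {"dp":[0,0,0],"spin":0}
    - {"dp":[0,0,0],"spin":0}
    - {"dp":[0,0,0],"spin":0}
    - {"dp":[0,0,0],"spin":0}
    - {"dp":[0,0,0],"spin":0}
    - {"dp":[0,0,0],"spin":0}
    - {"dp":[0,0,0],"spin":0}
  claw: -1

```text
time: 34.92
ee_pos: [557.3, -2.6, 212.2]
orientation: [[-0.071, 0.997, 0.001], [0.997, 0.071, 0.0], [0.0, 0.001, -1.0]]
force: [2.1, 0.4, 0.2]
finger_gap: 16.8
```

>>> servo_tool:
  rows:
    - {"dp":[0,0,0.04],"spin":0}
    - {"dp":[0,0,0.08],"spin":0}
    - {"dp":[0,0,0.12],"spin":0}
    - {"dp":[0,0,0.16],"spin":0}
    - {"dp":[0,0,0.2],"spin":0}
    - {"dp":[0,0,0.25],"spin":0}
    - {"dp":[0,0,0.25],"spin":0}
    - {"dp":[0,0,0.25],"spin":0}
    - {"dp":[0,0,0.25],"spin":0}

```text
time: 35.67
ee_pos: [557.0, -2.7, 249.3]
orientation: [[-0.071, 0.997, -0.0], [0.997, 0.071, -0.0], [0.0, -0.0, -1.0]]
force: [0.5, 0.3, -2.6]
finger_gap: 17.1
```

>>> servo_tool:
  rows:
    - {"dp":[-0.05,-0.004,0],"spin":0}
    - {"dp":[-0.12,-0.009,0],"spin":0}
    - {"dp":[-0.2,-0.015,0],"spin":0}
    - {"dp":[-0.28,-0.02,0],"spin":0}
    - {"dp":[-0.36,-0.026,0],"spin":0}
    - {"dp":[-0.44,-0.032,0],"spin":0}
    - {"dp":[-0.52,-0.038,0],"spin":0}
    - {"dp":[-0.6,-0.043,0],"spin":0}
    - {"dp":[-0.67,-0.048,0],"spin":0}
    - {"dp":[-0.7,-0.05,0],"spin":0}
    - {"dp":[-0.7,-0.05,0],"spin":0}

```text
time: 36.58
ee_pos: [451.1, -10.1, 249.6]
orientation: [[-0.071, 0.997, 0.0], [0.997, 0.071, -0.0], [-0.0, 0.0, -1.0]]
force: [0.3, -0.0, -2.4]
finger_gap: 17.1
```

>>> servo_tool:
  rows:
    - {"dp":[0,0.02,0.1],"spin":0}
    - {"dp":[0,0.05,0.25],"spin":0}
    - {"dp":[0,0.1,0.4],"spin":0.02}
    - {"dp":[0,0.15,0.55],"spin":0.05}
    - {"dp":[0,0.22,0.62],"spin":0.07}
    - {"dp":[0,0.3,0.65],"spin":0.1}

```text
time: 37.08
ee_pos: [452.7, 35.1, 349.5]
orientation: [[-0.149, 0.989, 0.004], [0.989, 0.149, -0.0], [-0.001, 0.004, -1.0]]
force: [-0.5, 0.5, -2.4]
finger_gap: 17.2
```

>>> servo_tool:
  rows:
    - {"dp":[0.03,0.1,0],"spin":0.02}
    - {"dp":[0.07,0.2,0],"spin":0.04}
    - {"dp":[0.12,0.32,0],"spin":0.06}
    - {"dp":[0.16,0.44,0],"spin":0.08}
    - {"dp":[0.2,0.56,0],"spin":0.1}
    - {"dp":[0.25,0.68,0],"spin":0.12}
    - {"dp":[0.3,0.8,0],"spin":0.15}

```text
time: 37.67
ee_pos: [497.7, 156.0, 346.6]
orientation: [[-0.265, 0.964, -0.0], [0.964, 0.265, -0.0], [0.0, -0.0, -1.0]]
force: [-0.6, -0.4, -2.9]
finger_gap: 17.3
```

>>> servo_tool:
  rows:
    - {"dp":[0.05,0.1,0],"spin":0.02}
    - {"dp":[0.11,0.22,0],"spin":0.04}
    - {"dp":[0.17,0.34,0],"spin":0.06}
    - {"dp":[0.23,0.46,0],"spin":0.08}
    - {"dp":[0.29,0.58,0],"spin":0.1}
    - {"dp":[0.35,0.7,0],"spin":0.14}
    - {"dp":[0.4,0.79,0],"spin":0.16}
    - {"dp":[0.4,0.79,0],"spin":0.16}
    - {"dp":[0.4,0.79,0],"spin":0.16}

```text
time: 38.42
ee_pos: [557.4, 274.0, 345.5]
orientation: [[-0.384, 0.923, -0.002], [0.923, 0.384, -0.001], [-0.0, -0.002, -1.0]]
force: [-0.4, -0.3, -3.3]
finger_gap: 17.3
```

```bash
python3 - <<'E'
from h import *
a=snap('side','s12.png'); b=snap('top','t12.png')
s=manip.read_state(); print(s['time'],s['ee_pos'],s['orientation'].round(3).tolist(),s['force'])
cv2.imwrite('pics/v12.png',cv2.convertScaleAbs(np.hstack([cv2.resize(a[60:180,80:240],(400,300),interpolation=cv2.INTER_CUBIC),cv2.resize(b[95:245,0:200],(400,300),interpolation=cv2.INTER_CUBIC)])[:,:,::-1],alpha=1.6))
E
```

```text
38.5167 [557.06292288 272.98010145 346.71227625] [[-0.383, 0.924, -0.001], [0.924, 0.383, -0.001], [-0.0, -0.001, -1.0]] [ 0.46459774  0.34740708 -3.39789433]
```

View pics/v12.png

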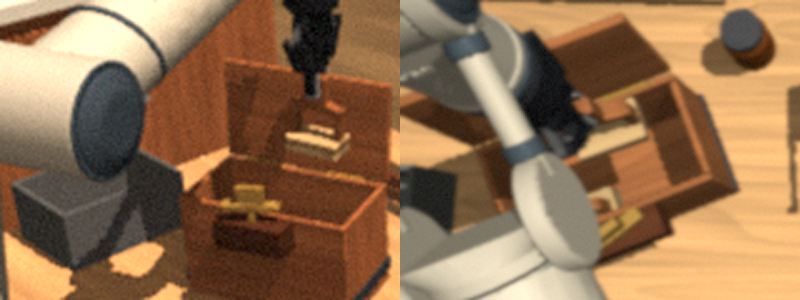

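>>> servo_tool:
  rows:
    - {"dp":[0,0,-0.05],"spin":0}
    - {"dp":[0,0,-0.13],"spin":0}
    - {"dp":[0,0,-0.22],"spin":0}
    - {"dp":[0,0,-0.31],"spin":0}
    - {"dp":[0,0,-0.4],"spin":0}
    - {"dp":[0,0,-0.49],"spin":0}
    - {"dp":[0,0,-0.58],"spin":0}
    - {"dp":[0,0,-0.67],"spin":0}
    - {"dp":[0,0,-0.76],"spin":0}
    - {"dp":[0,0,-0.85],"spin":0}
    - {"dp":[0,0,-0.94],"spin":0}
    - {"dp":[0,0,-1.0],"spin":0}

```text
time: 39.52
ee_pos: [556.5, 272.6, 195.1]
orientation: [[-0.383, 0.924, -0.001], [0.924, 0.383, -0.001], [-0.0, -0.002, -1.0]]
force: [1.0, 0.4, -3.3]
finger_gap: 17.1
```

>>> servo_tool:
  rows:
    - {"dp":[0,0,-0.07],"spin":0}
    - {"dp":[0,0,-0.15],"spin":0}
    - {"dp":[0,0,-0.23],"spin":0}
    - {"dp":[0,0,-0.31],"spin":0}
    - {"dp":[0,0,-0.38],"spin":0}
    - {"dp":[0,0,-0.43],"spin":0}
    - {"dp":[0,0,-0.47],"spin":0}
    - {"dp":[0,0,-0.5],"spin":0}
    - {"dp":[0,0,-0.53],"spin":0}
    - {"dp":[0,0,-0.53],"spin":0}
    - {"dp":[0,0,-0.53],"spin":0}

```text
time: 40.43
ee_pos: [557.3, 273.7, 118.8]
orientation: [[-0.383, 0.924, 0.002], [0.924, 0.383, 0.001], [0.0, 0.002, -1.0]]
force: [-1.0, 0.5, 0.7]
finger_gap: 17.1
```

>>> servo_tool:
  rows:
    - {"dp":[0,0,0],"spin":0}
    - {"dp":[0,0,0],"spin":0}
    - {"dp":[0,0,0],"spin":0}
    - {"dp":[0,0,0],"spin":0}
    - {"dp":[0,0,0],"spin":0}
    - {"dp":[0,0,0],"spin":0}
  claw: -0.1

```text
time: 40.93
ee_pos: [557.1, 273.3, 117.6]
orientation: [[-0.383, 0.924, 0.0], [0.924, 0.383, 0.0], [-0.0, 0.0, -1.0]]
force: [-0.7, 0.0, 0.3]
finger_gap: 38.3
```

>>> servo_tool:
  rows:
    - {"dp":[0,0,0.1],"spin":0}
    - {"dp":[0,0,0.25],"spin":0}
    - {"dp":[0,0,0.45],"spin":0}
    - {"dp":[0,0,0.7],"spin":0}
    - {"dp":[0,0,0.9],"spin":0}
    - {"dp":[0,0,1],"spin":0}
    - {"dp":[0,0,1],"spin":0}

```text
time: 41.52
ee_pos: [558.1, 273.8, 273.6]
orientation: [[-0.383, 0.924, 0.008], [0.924, 0.383, 0.004], [0.0, 0.009, -1.0]]
force: [-0.5, -0.9, 0.8]
finger_gap: 38.3
```

>>> servo_tool:
  rows:
    - {"dp":[-0.1,-0.2,0.15],"spin":0}
    - {"dp":[-0.2,-0.4,0.3],"spin":0}
    - {"dp":[-0.3,-0.6,0.45],"spin":0}
    - {"dp":[-0.35,-0.8,0.6],"spin":0}
    - {"dp":[-0.4,-1,0.6],"spin":0}
    - {"dp":[-0.4,-1,0.6],"spin":0}
    - {"dp":[-0.4,-1,0.6],"spin":0}
  claw: 0.2

```text
time: 42.1
ee_pos: [496.9, 122.2, 357.1]
orientation: [[-0.381, 0.925, 0.0], [0.925, 0.381, 0.0], [0.0, 0.0, -1.0]]
force: [-1.0, 0.3, -0.7]
finger_gap: 51.2
```

>>> servo_tool:
  rows:
    - {"dp":[-0.1,-0.2,0],"spin":0}
    - {"dp":[-0.1,-0.4,0],"spin":0}
    - {"dp":[-0.1,-0.6,0],"spin":0}
    - {"dp":[-0.1,-0.8,0],"spin":0}
    - {"dp":[-0.1,-1,0],"spin":0}
    - {"dp":[-0.1,-1,0],"spin":0}

```text
time: 42.6
ee_pos: [482.3, -29.8, 355.2]
orientation: [[-0.38, 0.925, -0.003], [0.925, 0.38, -0.001], [0.0, -0.004, -1.0]]
force: [0.4, 1.1, 0.0]
finger_gap: 51.2
```

```bash
python3 - <<'E'
from h import *
a=snap('side','s13.png'); b=snap('top','t13.png')
s=manip.read_state(); print(s['time'],s['ee_pos'],s['force'])
cv2.imwrite('pics/v13.png',cv2.convertScaleAbs(np.hstack([cv2.resize(a[60:180,80:240],(400,300),interpolation=cv2.INTER_CUBIC),cv2.resize(b[95:245,0:200],(400,300),interpolation=cv2.INTER_CUBIC)])[:,:,::-1],alpha=1.6))
h=cv2.cvtColor(b,cv2.COLOR_RGB2HSV)
m=((h[...,0]>20)&(h[...,0]<32)&(h[...,1]>120)).astype(np.uint8); m[:195]=0;m[235:]=0;m[:,:85]=0;m[:,130:]=0
n,l,st,c=cv2.connectedComponentsWithStats(m); k=1+st[1:,4].argmax(); print(st[k],c[k])
ys,xs=np.where(l==k); r=cv2.minAreaRect(np.stack([xs,ys],1).astype(np.float32)); print(r)
bp=cv2.boxPoints(r); print([onz('top',*p,191).round(0).tolist() for p in bp])
E
```

```text
42.7 [482.34396181 -26.64318485 355.73016546] [ 0.10582849 -0.04554557 -0.72031194]
[109 208   2   4   4] [109.25 209.5 ]
((109.20001220703125, 209.4000244140625), (0.6324555277824402, 3.1622774600982666), 18.43494987487793)
[[442.0, 283.0, 191.0], [449.0, 281.0, 191.0], [449.0, 280.0, 191.0], [442.0, 282.0, 191.0]]
```

View pics/v13.png

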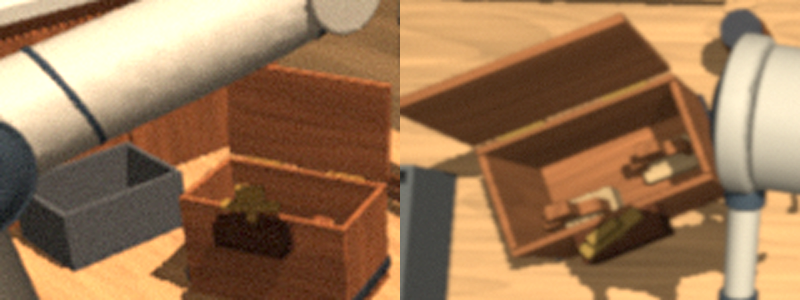

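```bash
python3 - <<'E'
from h import *
c=np.array([530,325.]);X=np.array([.9225,.386]);Y=np.array([-.386,.9225])
T=lambda u,v:((u-400)/2,95+v/2)
f=lambda u,v,z:(lambda p:(p.round(0).tolist(),round((p[:2]-c)@X),round((p[:2]-c)@Y)))(onz('top',*T(u,v),z))
print('small tab',f(660,152,124),'body top',f(660,165,34)); print('med tab',f(578,210,136),'body top',f(590,205,46))
print('expected px of placed med tab top',proj('top',[508,379,136]),'small',proj('top',[557,273,124]))
# corners from t13 crop: FL FR RR RL
for q in((515,250),(722,182),(680,78),(480,150)): print(f(*q,165))
P=lambda x,y,z:(lambda w:proj('top',[w[0],w[1],z]))(c+x*X+y*Y)
print('edge R/L top px, measured',T(622,14),T(402,103))
for t in (1.5,1.6,1.7,1.8,1.9): print(t,[P(75-150*np.cos(t),y,165+150*np.sin(t)).round(1).tolist() for y in(-135,135)])
# side: front rim corners at crop scale 2.5
S=lambda u,v:(80+u/2.5-.4,60+v/2.5-.4)
g=lambda u,v,z:(lambda p:(p.round(0).tolist(),round((p[:2]-c)@X),round((p[:2]-c)@Y)))(onz('side',*S(u,v),z))
print('side FL FR RR',g(185,197,165),g(347,236,165),g(387,184,165), 'lid edge tri', )
print(tri(T(622,14),S(388,84)),tri(T(402,103),S(232,62)))
b=cv2.imread('pics/t13.png')[:,:,::-1]; h=cv2.cvtColor(b,cv2.COLOR_RGB2HSV)
print(h[205:212:2,92:120:3].tolist())
E
```

```text
small tab ([552.0, 258.0, 124.0], -5, -71) body top ([547.0, 287.0, 34.0], 1, -42)
med tab ([472.0, 357.0, 136.0], -42, 52) body top ([485.0, 380.0, 46.0], -20, 68)
expected px of placed med tab top [ 81.41363188 185.97316555] small [124.4244793  169.11150769]
([417.0, 420.0, 165.0], -67, 131)
([509.0, 163.0, 165.0], -82, -141)
([643.0, 224.0, 165.0], 65, -137)
([544.0, 474.0, 165.0], 70, 132)
edge R/L top px, measured (111.0, 102.0) (1.0, 146.5)
1.5 [[118.7, 117.0], [-0.0, 161.8]]
1.6 [[116.3, 110.7], [-2.2, 155.4]]
1.7 [[114.3, 104.7], [-4.0, 149.1]]
1.8 [[112.5, 99.1], [-5.2, 143.2]]
1.9 [[111.0, 93.9], [-5.8, 137.6]]
side FL FR RR ([413.0, 417.0, 165.0], -72, 130) ([503.0, 161.0, 165.0], -89, -141) ([651.0, 236.0, 165.0], 77, -129) lid edge tri
(array([672.06069751, 246.20127219, 315.32748936]), np.float64(7.079952336614732)) (array([569.16286624, 480.23911394, 311.45971477]), np.float64(6.818824084397733))
[[[15, 125, 120], [13, 152, 114], [12, 157, 104], [12, 170, 54], [17, 168, 53], [21, 182, 49], [19, 177, 49], [19, 150, 63], [20, 170, 60], [16, 180, 44]], [[12, 158, 113], [12, 162, 104], [12, 162, 66], [18, 163, 50], [20, 159, 61], [20, 157, 57], [20, 176, 42], [21, 167, 58], [18, 163, 47], [14, 191, 32]], [[12, 166, 89], [12, 164, 70], [17, 156, 59], [20, 155, 61], [19, 157, 60], [19, 170, 48], [19, 167, 49], [19, 167, 49], [13, 168, 35], [12, 178, 33]], [[11, 163, 69], [16, 165, 85], [20, 158, 76], [18, 154, 63], [19, 179, 47], [21, 174, 47], [20, 167, 49], [14, 163, 36], [12, 173, 34], [8, 138, 35]]]
```

>>> servo_tool:
  rows:
    - {"dp":[-0.03,0.25,0],"spin":0.03}
    - {"dp":[-0.06,0.5,0],"spin":0.06}
    - {"dp":[-0.08,0.75,0],"spin":0.1}
    - {"dp":[-0.1,1,0],"spin":0.1}
    - {"dp":[-0.1,1,0],"spin":0.1}
  claw: 1

```text
time: 43.12
ee_pos: [465.7, 130.5, 356.4]
orientation: [[-0.463, 0.886, -0.002], [0.886, 0.463, 0.003], [0.004, -0.001, -1.0]]
force: [0.3, -0.4, 0.8]
finger_gap: 85.1
```

>>> servo_tool:
  rows:
    - {"dp":[-0.03,0.25,0],"spin":0.03}
    - {"dp":[-0.06,0.5,0],"spin":0.06}
    - {"dp":[-0.12,0.75,0],"spin":0.1}
    - {"dp":[-0.16,1,0],"spin":0.1}
    - {"dp":[-0.16,1,0],"spin":0.1}

```text
time: 43.53
ee_pos: [440.6, 280.1, 355.6]
orientation: [[-0.531, 0.848, -0.004], [0.848, 0.531, 0.002], [0.003, -0.002, -1.0]]
force: [0.9, -1.1, -0.9]
finger_gap: 85.4
```

>>> servo_tool:
  rows:
    - {"dp":[0,0.06,-0.2],"spin":0}
    - {"dp":[0,0.12,-0.4],"spin":0}
    - {"dp":[0,0.12,-0.5],"spin":0}
    - {"dp":[0,0.12,-0.5],"spin":0}
    - {"dp":[0,0.12,-0.5],"spin":0}
    - {"dp":[0,0.12,-0.5],"spin":0}

```text
time: 44.03
ee_pos: [443.0, 291.8, 283.9]
orientation: [[-0.524, 0.852, 0.001], [0.852, 0.524, 0.001], [0.0, 0.002, -1.0]]
force: [0.2, 0.5, 0.2]
finger_gap: 85.2
```

```bash
python3 - <<'E'
from h import *
s=manip.read_state(); print(s['time'],s['ee_pos'],s['orientation'].round(3).tolist(),s['joints'].round(0),s['force'])
a=snap('side','s14.png'); snap('top','t14.png')
# brass in s7/s9 side and t9 top (lit)
for n,fn,r in(('side','s12',(120,170,150,210)),('top','t9',(190,235,80,135))):
    im=cv2.imread(f'pics/{fn}.png'); h=cv2.cvtColor(im,cv2.COLOR_BGR2HSV)
    m=((h[...,0]>=18)&(h[...,0]<34)&(h[...,1]>110)&(h[...,2]>60)).astype(np.uint8)
    z=np.zeros_like(m); z[r[0]:r[1],r[2]:r[3]]=m[r[0]:r[1],r[2]:r[3]]
    k,l,st,c=cv2.connectedComponentsWithStats(z); k=1+st[1:,4].argmax()
    ys,xs=np.where(l==k); print(n,st[k],c[k],cv2.minAreaRect(np.stack([xs,ys],1).astype(np.float32)))
    v=np.linalg.svd(np.stack([xs-xs.mean(),ys-ys.mean()],1),full_matrices=False)[2][0]
    p,q=(onz(n,*(c[k]+t*v*10),191) for t in(-1,1)); print('centre',onz(n,*c[k],196),'bar yaw',np.degrees(np.arctan2(-(q-p)[0],(q-p)[1])))
E
```

```text
44.0333 [442.99823123 291.78290354 283.89429934] [[-0.524, 0.852, 0.001], [0.852, 0.524, 0.001], [0.0, 0.002, -1.0]] [ 30.  -5.  78.   0. 107.  -2.] [0.17424044 0.45169599 0.18939685]
side [173 139   5   5   9] [174.66666667 141.22222222] ((174.80001831054688, 140.90000915527344), (2.236067771911621, 5.366562843322754), 26.56505012512207)
centre [420.04876827 295.99607211 196.        ] bar yaw 118.04781507820127
top [ 89 199  32  25 303] [104.26732673 211.11221122] ((104.5337905883789, 210.5472869873047), (9.881049156188965, 35.80427169799805), 54.46232223510742)
centre [440.88954104 291.19748805 196.        ] bar yaw 37.330201252323306
```

>>> servo_tool:
  rows:
    - {"dp":[0,0,-0.1],"spin":0}
    - {"dp":[0,0,-0.2],"spin":0}
    - {"dp":[0,0,-0.3],"spin":0}
    - {"dp":[0,0,-0.4],"spin":0}
    - {"dp":[0,0,-0.44],"spin":0}
    - {"dp":[0,0,-0.44],"spin":0}
    - {"dp":[0,0,-0.44],"spin":0}

```text
time: 44.72
ee_pos: [443.3, 291.4, 217.6]
orientation: [[-0.523, 0.852, 0.001], [0.852, 0.523, 0.001], [-0.0, 0.001, -1.0]]
force: [0.3, 0.6, -0.3]
finger_gap: 85.8
```

>>> servo_tool:
  rows:
    - {"dp":[0,0,0],"spin":0}
    - {"dp":[0,0,0],"spin":0}
    - {"dp":[0,0,0],"spin":0}
    - {"dp":[0,0,0],"spin":0}
    - {"dp":[0,0,0],"spin":0}
    - {"dp":[0,0,0],"spin":0}
    - {"dp":[0,0,0],"spin":0}
    - {"dp":[0,0,0],"spin":0}
    - {"dp":[0,0,0],"spin":0}
  claw: -1
  squeeze: 25

```text
time: 45.47
ee_pos: [440.4, 290.6, 216.9]
orientation: [[-0.524, 0.852, -0.006], [0.852, 0.524, -0.002], [0.001, -0.007, -1.0]]
force: [-12.5, -5.8, 6.3]
finger_gap: 11.4
```

>>> servo_tool:
  rows:
    - {"dp":[-0.02,-0.01,0],"spin":0}
    - {"dp":[-0.03,-0.015,0],"spin":0}
    - {"dp":[-0.03,-0.015,0],"spin":0}
    - {"dp":[-0.03,-0.015,0],"spin":0}

```text
time: 45.8
ee_pos: [439.9, 290.3, 217.0]
orientation: [[-0.523, 0.852, 0.005], [0.852, 0.523, 0.003], [0.0, 0.006, -1.0]]
force: [6.0, 5.4, -1.3]
finger_gap: 11.2
```

>>> servo_tool:
  rows:
    - {"dp":[0,0,0],"spin":-0.05}
    - {"dp":[0,0,0],"spin":-0.1}
    - {"dp":[0,0,0],"spin":-0.15}
    - {"dp":[0,0,0],"spin":-0.2}
    - {"dp":[0,0,0],"spin":-0.2}
    - {"dp":[0,0,0],"spin":-0.2}

```text
time: 46.3
ee_pos: [439.8, 290.2, 217.0]
orientation: [[-0.384, 0.923, 0.004], [0.923, 0.384, 0.003], [0.001, 0.005, -1.0]]
force: [5.6, 5.9, -1.1]
finger_gap: 11.2
```

```bash
python3 - <<'E'
from h import *
s=manip.read_state(); print(s['time'],s['ee_pos'],s['orientation'].round(3).tolist(),s['force'],s['torque'])
E
```

```text
46.3 [439.80687385 290.2458954  217.02114362] [[-0.384, 0.923, 0.004], [0.923, 0.384, 0.003], [0.001, 0.005, -1.0]] [ 5.62773988  5.8936808  -1.08505533] [ 0.70624539 -0.96678306  0.25626172]
```

>>> servo_tool:
  rows:
    - {"dp":[0,0,0],"spin":0}
    - {"dp":[0,0,0],"spin":0}
    - {"dp":[0,0,0],"spin":0}
    - {"dp":[0,0,0],"spin":0}
    - {"dp":[0,0,0],"spin":0}
    - {"dp":[0,0,0],"spin":0}
  claw: 0.65

```text
time: 46.8
ee_pos: [438.5, 289.0, 216.5]
orientation: [[-0.383, 0.924, -0.0], [0.924, 0.383, -0.0], [-0.0, -0.0, -1.0]]
force: [0.2, 1.0, -0.4]
finger_gap: 70.9
```

>>> servo_tool:
  rows:
    - {"dp":[0,0,0.15],"spin":0}
    - {"dp":[0,0,0.35],"spin":0}
    - {"dp":[0,0,0.55],"spin":0}
    - {"dp":[0,0,0.75],"spin":0}
    - {"dp":[0,0,0.95],"spin":0}
    - {"dp":[0,0,1],"spin":0}
    - {"dp":[0,0,1],"spin":0}

```text
time: 47.38
ee_pos: [438.9, 289.3, 369.9]
orientation: [[-0.383, 0.924, 0.005], [0.924, 0.383, 0.003], [0.001, 0.006, -1.0]]
force: [-0.4, -0.2, -0.8]
finger_gap: 70.3
```

>>> servo_tool:
  rows:
    - {"dp":[0.1,0.02,0.1],"spin":0}
    - {"dp":[0.25,0.05,0.12],"spin":0}
    - {"dp":[0.45,0.09,0.12],"spin":0}
    - {"dp":[0.65,0.13,0.12],"spin":0}
    - {"dp":[0.85,0.17,0.12],"spin":0}
    - {"dp":[1,0.2,0.12],"spin":0}

```text
time: 47.88
ee_pos: [590.5, 319.2, 380.8]
orientation: [[-0.383, 0.924, -0.004], [0.924, 0.383, -0.002], [-0.0, -0.004, -1.0]]
force: [-0.1, 0.1, 0.4]
finger_gap: 70.3
```

>>> servo_tool:
  rows:
    - {"dp":[0.1,0.02,0],"spin":0}
    - {"dp":[0.25,0.05,0],"spin":0}
    - {"dp":[0.35,0.07,0],"spin":0}
    - {"dp":[0.35,0.07,0],"spin":0}
    - {"dp":[0.35,0.07,0],"spin":0}
    - {"dp":[0.35,0.07,0],"spin":0}

```text
time: 48.38
ee_pos: [640.5, 329.7, 383.6]
orientation: [[-0.383, 0.924, -0.002], [0.924, 0.383, -0.001], [0.0, -0.002, -1.0]]
force: [-0.4, -0.6, -0.2]
finger_gap: 70.4
```

```bash
python3 - <<'E'
from h import *
a=snap('side','s15.png'); b=snap('top','t15.png')
s=manip.read_state(); print(s['time'],s['ee_pos'],s['orientation'].round(3).tolist(),s['force'],s['joints'].round(0))
cv2.imwrite('pics/v15.png',cv2.convertScaleAbs(np.hstack([cv2.resize(a[50:170,100:260],(400,300),interpolation=cv2.INTER_CUBIC),cv2.resize(b[95:245,0:200],(400,300),interpolation=cv2.INTER_CUBIC)])[:,:,::-1],alpha=1.7))
E
```

```text
48.4833 [639.92319289 329.58474524 385.75659737] [[-0.384, 0.923, 0.001], [0.923, 0.384, 0.001], [0.0, 0.001, -1.0]] [-0.57257989 -0.49372527  0.2700357 ] [ 25.  33.  23.   0. 124.   2.]
```

>>> servo_tool:
  rows:
    - {"dp":[0,0,-0.08],"spin":0}
    - {"dp":[0,0,-0.18],"spin":0}
    - {"dp":[0,0,-0.26],"spin":0}
    - {"dp":[0,0,-0.34],"spin":0}
    - {"dp":[0,0,-0.42],"spin":0}
    - {"dp":[0,0,-0.42],"spin":0}
    - {"dp":[0,0,-0.42],"spin":0}

```text
time: 49.07
ee_pos: [640.0, 329.5, 322.2]
orientation: [[-0.384, 0.923, -0.0], [0.923, 0.384, -0.0], [0.0, -0.0, -1.0]]
force: [0.1, -0.3, 0.5]
finger_gap: 70.5
```

>>> servo_tool:
  rows:
    - {"dp":[0,0,-0.05],"spin":0}
    - {"dp":[0,0,-0.1],"spin":0}
    - {"dp":[0,0,-0.13],"spin":0}
    - {"dp":[0,0,-0.13],"spin":0}
    - {"dp":[0,0,-0.13],"spin":0}

```text
time: 49.48
ee_pos: [640.9, 329.5, 301.3]
orientation: [[-0.383, 0.924, -0.001], [0.924, 0.383, -0.001], [-0.0, -0.001, -1.0]]
force: [-0.4, -1.0, -0.4]
finger_gap: 70.3
```

>>> servo_tool:
  rows:
    - {"dp":[-0.05,-0.02,0],"spin":0}
    - {"dp":[-0.1,-0.04,0],"spin":0}
    - {"dp":[-0.15,-0.062,0],"spin":0}
    - {"dp":[-0.2,-0.083,0],"spin":0}
    - {"dp":[-0.25,-0.104,0],"spin":0}
    - {"dp":[-0.3,-0.125,0],"spin":0}
    - {"dp":[-0.35,-0.146,0],"spin":0}
    - {"dp":[-0.4,-0.166,0],"spin":0}
    - {"dp":[-0.45,-0.187,0],"spin":0}
    - {"dp":[-0.49,-0.204,0],"spin":0}
    - {"dp":[-0.49,-0.204,0],"spin":0}

```text
time: 50.4
ee_pos: [567.0, 298.8, 303.0]
orientation: [[-0.383, 0.924, 0.001], [0.924, 0.383, 0.0], [0.0, 0.001, -1.0]]
force: [0.2, 0.1, 1.0]
finger_gap: 70.3
```

```bash
python3 - <<'E'
from h import *
a=snap('side','s16.png'); b=snap('top','t16.png')
cv2.imwrite('pics/v16.png',cv2.convertScaleAbs(np.hstack([cv2.resize(a[50:170,100:260],(400,300),interpolation=cv2.INTER_CUBIC),cv2.resize(b[95:245,0:200],(400,300),interpolation=cv2.INTER_CUBIC)])[:,:,::-1],alpha=1.7))
E
python3 - <<'E'
from h import *
for f in('t13','t16'):
    b=cv2.imread(f'pics/{f}.png'); h=cv2.cvtColor(b,cv2.COLOR_BGR2HSV); print(f)
    for v in range(96,200,5): print(v,' '.join('%3d'%x for x in h[v,0:130:6,2]))
for f in('s13','s16'):
    b=cv2.imread(f'pics/{f}.png'); h=cv2.cvtColor(b,cv2.COLOR_BGR2HSV); print(f)
    for v in range(76,140,6): print(v,' '.join('%3d'%x for x in h[v,150:250:5,2]))
E
```

```text
t13
96 138 140 140 140 138 131 124 127 125 123 122 119  91 119  93  94  93  93  86  91  92  66
101 143 139 139 142 143 146 143 144 145 145 142 138 137 141 145 142 143 143 133 148 152 155
106 140 143 146 147 146 145 144 144 143 142 140 144 150 150 147 143 133 129 110  95 152 154
111 149 145 138 138 141 143 143 143 142 143 141 138 137 149 137 129 102  61  56  56 131 161
116 137 140 141 143 140 136 131 134 135 135 134 132 127 125  87  60  57  53  53  53  55 142
121 141 143 143 142 143 143 143 128 129 127 124 119  78  57  55  53  53  53  52  53  56  66
126 158 157 157 155 152 149 149 137 123 114  69  57  53  51  52  52  53  55  56  56  56  58
131 140 141 139 141 141 131 119 111  62  56  52  51  52  53  51  53  54  55  56  57  57  57
136 143 142 140 126 119 106  58  53  50  51  50  51  55  51  53  55  57  57  55  57 101 117
141 142 121 117  95  57  53  53  52  53  53  52  51  55  56  55  58  56  60 103 114  73  53
146 115  82  53  52  51  52  53  53  54  51  53  54  54  56  54  64 105 110  64  51  50  45
151  58  51  52  52  53  55  52  50  54  53  53  52  53  71 111 107  56  50  51  47  
[... 3917 characters left out ...]
0  91  92 104 101 104 110  99
94  88  87  85  44  48  51  48  52  52  21  22 100  36  90  79  84  93  97 102 103
100  90  92  84  75  52  46  49  46  47  41  35  49  55  54  56  60 113  89  85  96
106  90  91  83  84  51  48  51  50  54  44  28  42  43  44  52  45  64  88  92  86
112  83  82  85  78  49  47  49  48  49  49  42  48  49  49  47  49  41 164  96  89
118  79  84  84  85  89  48  46  47  42  45  51  49  52  47  51  51  49 176 168 166
124  78 123 170 177  55  57  50  53  52  53  51  50  48  53  51  52  55 104 172 179
130  27 171 157  86  46  60  60  56  54  55  58  54  55  55  54  48  49  69  68  68
136  26  69  66  81  41  64  78  77  54  57  63  62  57  56  67  66 125  53  55  44
```

>>> servo_tool:
  rows:
    - {"dp":[-0.055,-0.023,-0.01],"spin":0}
    - {"dp":[-0.11,-0.046,-0.02],"spin":0}
    - {"dp":[-0.165,-0.069,-0.035],"spin":0}
    - {"dp":[-0.22,-0.092,-0.055],"spin":0}
    - {"dp":[-0.275,-0.115,-0.08],"spin":0}
    - {"dp":[-0.33,-0.138,-0.11],"spin":0}
    - {"dp":[-0.385,-0.161,-0.145],"spin":0}
    - {"dp":[-0.44,-0.184,-0.18],"spin":0}
    - {"dp":[-0.495,-0.207,-0.22],"spin":0}
    - {"dp":[-0.55,-0.23,-0.26],"spin":0}
    - {"dp":[-0.55,-0.23,-0.27],"spin":0}
    - {"dp":[-0.55,-0.23,-0.27],"spin":0}

```text
time: 51.5
ee_pos: [484.9, 264.6, 261.2]
orientation: [[-0.383, 0.924, -0.001], [0.924, 0.383, -0.0], [0.0, -0.001, -1.0]]
force: [1.1, 0.2, 0.1]
finger_gap: 70.2
```

```bash
python3 - <<'E'
from h import *
s=manip.read_state(); print(s['ee_pos'],s['force'])
a=snap('side','s17.png'); b=snap('top','t17.png')
h=cv2.cvtColor(a,cv2.COLOR_RGB2HSV)
for v in range(76,150,5): print(v,' '.join('%3d'%x for x in h[v,150:250:5,2]))
h=cv2.cvtColor(b,cv2.COLOR_RGB2HSV)
for v in range(100,216,5): print(v,' '.join('%3d'%x for x in h[v,0:150:6,2]))
E
```

```text
[484.93671973 264.56896818 261.20565675] [1.12020239 0.2043662  0.1348752 ]
76 136 123  96  60  82  91  21  36  35  41  52  91  92  95  95  89  86  89  89  88
81 111  84  52  80  94  96  18  69  64  52  17  95 105 101 103 100 104  89  88  84
86  76  52  83  84  90  90  12  12  16  14  14  95  87  88  97  98 105 103 101  92
91  59  86  84  86  95  91  23  10   9  17  17  88  89  87  89  96  96  99  99 105
96  86  88  85  84  97  89  90   7   4  11  23  93  90  87  82  85  80  92  97  98
101  88  95  85  83  93  86  83  56  12  12  48  84  83  87  88  88  84  83  89  95
106  86  91  83  88  96  88  17  16  14  10  15  85  79  95 162 107  84  92  82  85
111  81  84  84  85  96  91  14  16  34  91  33 180 180 178 173 168 159 143  89  84
116  81  63  53  59  58  74  31  14  39 140  26 119  70  76 172 178 171 165 164 162
121  81  84  90 151 112  39  40  14  74 116  90  75  47  48  67  74 149 173 172 166
126 111 166 159 158  46  53  55  22  64  69  38  39  70  98  98  70  62  74 124 165
131  53 174 111  45  48  54  60  55  55  55  52  52  54  54  52  42  64  53  64  73
136  56  74  44  42  
[... 2026 characters left out ...]
  83  69  59  65  45  68  83  82 121  36  15  41  56  52  53 109  94  58  90
190 113 108 100  93  82  67  57  69  86  56  47 122 161 117  77  25  17  22  45  52  56 110 111 101  52
195 101  92  84  69  50  74  86  79  50  56  49  79 153 144  34  12  11  16  36  93 103  95  51  46  43
200  82  68  51  41  43 140  47  45  48  51  56  52 133 159  99  11  21  20  34  90  65  66  39  45  83
205  84  53  41  42  45 120  46  51  49  44  35  38  95 156 136  72  59  38  19  43 116  68  39 145 147
210  74  53  24  23  22  63  47  62  69  50  35  36  40 142 156  80  59  30  17  75  65  65  49 149 158
215  70 127  65  21  26  70  70  69  69  56  36  40  53 110 160 128  38  25  17  58  58  50 157 167 165
```

>>> servo_tool:
  rows:
    - {"dp":[0,0,0.15],"spin":0}
    - {"dp":[0,0,0.3],"spin":0}
    - {"dp":[0,0,0.45],"spin":0}
    - {"dp":[0,0,0.6],"spin":0}
    - {"dp":[0,0,0.6],"spin":0}
    - {"dp":[0.1,0.04,0.6],"spin":0}
    - {"dp":[0.2,0.08,0.6],"spin":0}
    - {"dp":[0.27,0.113,0.6],"spin":0}
    - {"dp":[0.27,0.113,0.6],"spin":0}

```text
time: 52.35
ee_pos: [527.2, 282.1, 349.3]
orientation: [[-0.383, 0.924, -0.002], [0.924, 0.383, -0.001], [-0.0, -0.002, -1.0]]
force: [0.6, 0.3, -0.8]
finger_gap: 70.2
```

>>> servo_tool:
  rows:
    - {"dp":[0,0,0],"spin":0}
    - {"dp":[0,0,0],"spin":0}
    - {"dp":[0,0,0],"spin":0}
    - {"dp":[0,0,0],"spin":0}
    - {"dp":[0,0,0],"spin":0}
    - {"dp":[0,0,0],"spin":0}
    - {"dp":[0,0,0],"spin":0}
    - {"dp":[0,0,0],"spin":0}
  claw: -1

```text
time: 53.02
ee_pos: [525.4, 281.4, 351.6]
orientation: [[-0.383, 0.924, 0.0], [0.924, 0.383, 0.0], [0.0, 0.0, -1.0]]
force: [-0.2, -0.7, 0.5]
finger_gap: -0.1
```

>>> servo_tool:
  rows:
    - {"dp":[0,0,-0.08],"spin":0}
    - {"dp":[0,0,-0.16],"spin":0}
    - {"dp":[0,0,-0.24],"spin":0}
    - {"dp":[0,0,-0.32],"spin":0}
    - {"dp":[0,0,-0.38],"spin":0}
    - {"dp":[0,0,-0.44],"spin":0}
    - {"dp":[0,0,-0.5],"spin":0}
    - {"dp":[0,0,-0.56],"spin":0}
    - {"dp":[0,0,-0.62],"spin":0}
    - {"dp":[0,0,-0.68],"spin":0}
    - {"dp":[0,0,-0.74],"spin":0}

```text
time: 53.93
ee_pos: [525.6, 281.5, 240.2]
orientation: [[-0.383, 0.924, 0.001], [0.924, 0.383, 0.0], [0.0, 0.001, -1.0]]
force: [-0.2, -0.3, 2.9]
finger_gap: 0.1
```

>>> servo_tool:
  rows:
    - {"dp":[0,0,-0.05],"spin":0}
    - {"dp":[0,0,-0.1],"spin":0}
    - {"dp":[0,0,-0.15],"spin":0}
    - {"dp":[0,0,-0.2],"spin":0}
    - {"dp":[0,0,-0.24],"spin":0}
    - {"dp":[0,0,-0.25],"spin":0}
    - {"dp":[0,0,-0.25],"spin":0}
    - {"dp":[0,0,-0.25],"spin":0}

```text
time: 54.6
ee_pos: [525.6, 281.5, 202.9]
orientation: [[-0.383, 0.924, 0.0], [0.924, 0.383, -0.0], [-0.0, 0.0, -1.0]]
force: [-0.4, 0.1, 0.5]
finger_gap: -0.3
```

>>> servo_tool:
  rows:
    - {"dp":[0,0,-0.01],"spin":0}
    - {"dp":[0,0,-0.02],"spin":0}
    - {"dp":[0,0,-0.025],"spin":0}
    - {"dp":[0,0,-0.025],"spin":0}
    - {"dp":[0,0,-0.025],"spin":0}

```text
time: 55.02
ee_pos: [525.7, 281.5, 199.6]
orientation: [[-0.383, 0.924, 0.001], [0.924, 0.383, 0.0], [0.0, 0.001, -1.0]]
force: [0.4, 0.5, 1.4]
finger_gap: -0.1
```

>>> servo_tool:
  rows:
    - {"dp":[0,0,-0.01],"spin":0}
    - {"dp":[0,0,-0.02],"spin":0}
    - {"dp":[0,0,-0.02],"spin":0}
    - {"dp":[0,0,-0.02],"spin":0}

```text
time: 55.35
ee_pos: [525.7, 281.5, 199.5]
orientation: [[-0.383, 0.924, 0.003], [0.924, 0.383, 0.001], [0.0, 0.003, -1.0]]
force: [-3.4, -1.8, 10.8]
finger_gap: -0.2
```

>>> servo_tool:
  rows:
    - {"dp":[0,0,0.1],"spin":0}
    - {"dp":[0,0,0.3],"spin":0}
    - {"dp":[0,0,0.5],"spin":0}
    - {"dp":[-0.2,0.02,0.55],"spin":0}
    - {"dp":[-0.4,0.04,0.55],"spin":0}
    - {"dp":[-0.577,0.058,0.55],"spin":0}
    - {"dp":[-0.577,0.058,0.55],"spin":0}
    - {"dp":[-0.577,0.058,0.55],"spin":0}
  claw: 1

```text
time: 56.02
ee_pos: [438.3, 290.4, 279.3]
orientation: [[-0.385, 0.923, 0.001], [0.923, 0.385, 0.001], [0.0, 0.001, -1.0]]
force: [-0.2, -0.2, 0.1]
finger_gap: 85.2
```

>>> servo_tool:
  rows:
    - {"dp":[0,0,-0.1],"spin":0}
    - {"dp":[0,0,-0.2],"spin":0}
    - {"dp":[0,0,-0.3],"spin":0}
    - {"dp":[0,0,-0.4],"spin":0}
    - {"dp":[0,0,-0.42],"spin":0}
    - {"dp":[0,0,-0.42],"spin":0}
    - {"dp":[0,0,-0.42],"spin":0}

```text
time: 56.6
ee_pos: [439.6, 290.0, 216.1]
orientation: [[-0.383, 0.924, 0.0], [0.924, 0.383, -0.0], [-0.0, -0.0, -1.0]]
force: [0.2, 0.7, 1.1]
finger_gap: 85.2
```

>>> servo_tool:
  rows:
    - {"dp":[0,0,0],"spin":0}
    - {"dp":[0,0,0],"spin":0}
    - {"dp":[0,0,0],"spin":0}
    - {"dp":[0,0,0],"spin":0}
    - {"dp":[0,0,0],"spin":0}
    - {"dp":[0,0,0],"spin":0}
    - {"dp":[0,0,0],"spin":0}
    - {"dp":[0,0,0],"spin":0}
    - {"dp":[0,0,0],"spin":0}
  claw: -1

```text
time: 57.35
ee_pos: [439.7, 290.5, 216.2]
orientation: [[-0.383, 0.924, 0.002], [0.924, 0.383, 0.001], [0.0, 0.002, -1.0]]
force: [4.2, 2.3, -0.3]
finger_gap: 11.4
```

>>> servo_tool:
  rows:
    - {"dp":[0,0,0],"spin":0.1}
    - {"dp":[0,0,0],"spin":0.2}
    - {"dp":[0,0,0],"spin":0.3}
    - {"dp":[0,0,0],"spin":0.4}
    - {"dp":[0,0,0],"spin":0.5}
    - {"dp":[0,0,0],"spin":0.6}
    - {"dp":[0,0,0],"spin":0.7}
    - {"dp":[0,0,0],"spin":0.8}
    - {"dp":[0,0,0],"spin":0.9}
    - {"dp":[0,0,0],"spin":1}

```text
time: 58.18
ee_pos: [440.1, 290.8, 216.1]
orientation: [[-0.926, 0.379, 0.003], [0.379, 0.926, 0.002], [-0.002, 0.003, -1.0]]
force: [6.7, 5.0, -0.2]
finger_gap: 11.4
```

```bash
python3 - <<'E'
from h import *
s=manip.read_state(); print(s['ee_pos'],s['orientation'].round(3).tolist(),s['force'],s['torque'],s['finger_gap'])
E
```

```text
[440.06475023 290.83804624 216.14828512] [[-0.926, 0.379, 0.003], [0.379, 0.926, 0.002], [-0.002, 0.003, -1.0]] [ 6.73897341  4.96641966 -0.19027413] [ 0.54626364 -0.9460258   0.00163319] 11.374090896069196
```

>>> servo_tool:
  rows:
    - {"dp":[0.005,0.004,0],"spin":0.1}
    - {"dp":[0.008,0.006,0],"spin":0.2}
    - {"dp":[0.008,0.006,0],"spin":0.3}
    - {"dp":[0.008,0.006,0],"spin":0.4}
    - {"dp":[0.008,0.006,0],"spin":0.5}
    - {"dp":[0.008,0.006,0],"spin":0.6}
    - {"dp":[0.008,0.006,0],"spin":0.7}
    - {"dp":[0.008,0.006,0],"spin":0.8}
    - {"dp":[0.008,0.006,0],"spin":0.9}
    - {"dp":[0.008,0.006,0],"spin":0.96}
    - {"dp":[0.008,0.006,0],"spin":0.98}
    - {"dp":[0.008,0.006,0],"spin":0.98}

```text
time: 59.18
ee_pos: [440.3, 291.5, 216.1]
orientation: [[-0.93, -0.369, 0.001], [-0.369, 0.93, 0.001], [-0.001, 0.001, -1.0]]
force: [2.0, 3.7, 1.9]
finger_gap: 11.4
```

```bash
python3 - <<'E'
from h import *
s=manip.read_state(); print(s['ee_pos'],s['orientation'].round(3).tolist(),s['force'],s['torque'],s['finger_gap'])
E
```

```text
[440.25041621 291.45589289 216.13457461] [[-0.93, -0.369, 0.001], [-0.369, 0.93, 0.001], [-0.001, 0.001, -1.0]] [2.03585732 3.69465805 1.85809192] [ 0.41639629 -0.31243279  0.00603924] 11.369933480819281
```

>>> servo_tool:
  rows:
    - {"dp":[0,0,0],"spin":0}
    - {"dp":[0,0,0],"spin":0}
    - {"dp":[0,0,0],"spin":0}
    - {"dp":[0,0,0],"spin":0}
    - {"dp":[0,0,0],"spin":0}
    - {"dp":[0,0,0],"spin":0}
  claw: 0.5

```text
time: 59.68
ee_pos: [440.1, 291.0, 215.7]
orientation: [[-0.93, -0.368, -0.0], [-0.368, 0.93, -0.0], [0.0, -0.0, -1.0]]
force: [-0.2, -0.1, -0.7]
finger_gap: 64.0
```

>>> servo_tool:
  rows:
    - {"dp":[0,0,0.15],"spin":0}
    - {"dp":[0,0,0.35],"spin":0}
    - {"dp":[0,0,0.6],"spin":0}
    - {"dp":[0,0,0.85],"spin":0}
    - {"dp":[0,0,1],"spin":0}
    - {"dp":[0,0,1],"spin":0}

```text
time: 60.18
ee_pos: [440.6, 291.3, 372.7]
orientation: [[-0.93, -0.369, 0.009], [-0.369, 0.93, 0.005], [-0.01, 0.001, -1.0]]
force: [0.3, 0.8, 0.7]
finger_gap: 64.3
```

>>> servo_tool:
  rows:
    - {"dp":[0,-0.25,0],"spin":0}
    - {"dp":[0,-0.5,0],"spin":0}
    - {"dp":[0,-0.75,0],"spin":0}
    - {"dp":[0,-1,0],"spin":0}
    - {"dp":[0,-1,0],"spin":0}

```text
time: 60.6
ee_pos: [440.2, 136.0, 366.0]
orientation: [[-0.932, -0.363, 0.001], [-0.363, 0.932, -0.002], [0.0, -0.002, -1.0]]
force: [-0.0, -0.3, 0.3]
finger_gap: 64.1
```

>>> servo_tool:
  rows:
    - {"dp":[0,-0.25,0],"spin":0}
    - {"dp":[0,-0.5,0],"spin":0}
    - {"dp":[0,-0.75,0],"spin":0}
    - {"dp":[0,-1,0],"spin":0}
    - {"dp":[0,-1,0],"spin":0}
    - {"dp":[0,-1,0],"spin":0}

```text
time: 61.1
ee_pos: [440.1, -10.5, 365.2]
orientation: [[-0.931, -0.365, -0.001], [-0.365, 0.931, 0.0], [0.001, 0.0, -1.0]]
force: [0.2, -0.1, -0.4]
finger_gap: 64.0
```

```bash
python3 - <<'E'
from h import *
a=snap('side','s20.png'); b=snap('top','t20.png')
s=manip.read_state(); print(s['time'],s['ee_pos'],s['force'])
h=cv2.cvtColor(b,cv2.COLOR_RGB2HSV)
m=((h[...,0]>=18)&(h[...,0]<34)&(h[...,1]>110)&(h[...,2]>60)).astype(np.uint8)
z=np.zeros_like(m); z[180:235,80:135]=m[180:235,80:135]
k,l,st,c=cv2.connectedComponentsWithStats(z)
if k>1: print(st[1:],c[1:])
cv2.imwrite('pics/v20.png',cv2.convertScaleAbs(np.hstack([cv2.resize(a[60:180,80:240],(400,300),interpolation=cv2.INTER_CUBIC),cv2.resize(b[95:245,0:200],(400,300),interpolation=cv2.INTER_CUBIC)])[:,:,::-1],alpha=1.7))
E
```

```text
61.2 [440.20085861  -8.43961826 365.48037956] [ 0.38745961  0.46743928 -0.06308998]
[[ 97 195  15  22 195]
 [108 220   2   2   2]
 [114 222   1   1   1]
 [113 224   1   1   1]
 [107 226   2   2   3]
 [110 227   1   1   1]] [[102.91794872 205.46666667]
 [108.5        220.5       ]
 [114.         222.        ]
 [113.         224.        ]
 [107.33333333 226.66666667]
 [110.         227.        ]]
```

View pics/v20.png

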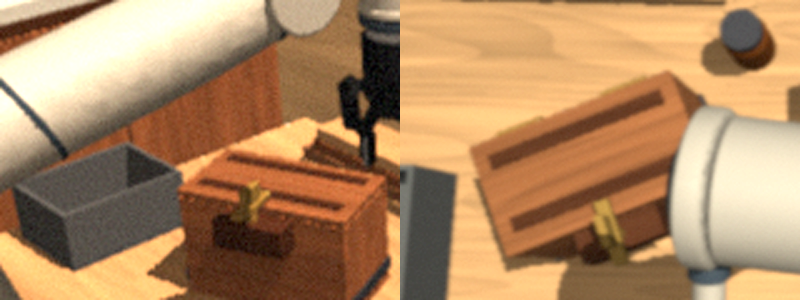

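```bash
python3 -c "
from workcell import manip
print(manip.hand_in())"
```

```text
the job is handed in; nothing more can be done
None
```

The job is handed in at about 61 s of robot time; the hand-in gives no verdict, so everything below is my own reading.

**What was there:** only the medium and small boxes were out. I found no large box in either view.

**What I did:**
- I hung the medium box on the hook, then the small one. Each was let go for about 3.5 to 4 s.
- I lifted each off and stood it on the chest floor.
- I pulled the lid forward by its edge and pressed it down.
- I turned the turnbutton across the lid.

**Last checks:**
- **Weighing:** two pictures 0.9 s apart showed each hanging box still.
- **Lid:** it pressed to a hard stop with the fingertips at about 177.5 mm, where the lid's top should be at 177 mm. The final pictures show it shut.
- **Turnbutton:** the gripper turned it about 89°, and the final pictures show it across the front edge.
- **Robot:** the gripper was clear of everything at hand-in.

**Not fully confirmed:**
- **Medium box position:** while I fetched the small box it ended up about 30 mm nearer the chest's front wall than where I put it down. I took this for the announced knock. It still looked upright and inside the chest, so I left it.
- **Behind the shut lid:** I could not see the boxes again, and I did not re-measure the empty scale or the bystanders at the end. No unexpected contact forces appeared.
- **Turnbutton start:** it sat about 15° off its zero position, so I turned it back to about zero before closing the lid.

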